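# Put a robot battery on charge through the dock's dust flap

### The arm

A 7-joint arm with a two-finger parallel gripper is mounted at the origin on the work surface. World frame = base frame: x ahead of the robot, y to its left, z up, the work surface at z = 0. Lengths are in m, angles in rad, forces in N, time in s.
With the tool pointing down it reaches from about 0.425 to 0.875 m from the base axis. Payload 8.4 kg.
Tool frame: the origin (TCP) lies between the finger pads; the fingertips stand ctrl.tcp_to_tips ahead of it and the grasp point (between the pads) lies 3 mm ahead of it (ctrl.tcp_to_tips is the distance from the TCP to the fingertips, in m); z points along the fingers, y is the direction in which the jaws open and shut (so a half turn about z gives the same grasp; the last joint's range is limited). The gripper opens to 85 mm and grips with 20 to 120 N. Pads are 22 mm wide; open, the fingers measure 114 mm over their backs; the gripper's body (76 mm by 85 mm) begins 54 mm behind the grasp point. The pads swing forward as they close: fully open they stand 13 mm farther back than shut.
Start: joints at [-1.272, 0.333, 0.04, 1.465, -0.013, 1.343, -0.059], TCP at [0.252, 0.599, 0.253] pointing down, gripper open.
Joint ranges: [-2.58, 2.58], [-0.38, 2.09], [-1.3, 1.39], [0.25, 2.4], [-1.5, 4.64], [0.08, 2.09], [-2.65, 2.65]. Speed limits (rad/s): [2.22, 2.22, 2.79, 2.79, 3.14, 3.14, 3.14].

### API

Orientations are given as a unit quaternion [x, y, z, w].
In Python, from bench import get_obs, get_image, ctrl gives the robot as it stands. The module is installed in compiled form; this text tells all that it offers.
- The arm moves only by the shell command python3 -m pendant 'ROWS' [OPENING] [FORCE]. ROWS is JSON, a list of rows, each a list of 4 numbers: the shift along the world's x, y, z in cm, then the turn about the world's z in degrees. A call has 1 to 12 rows; each row is the pose to reach, as a shift and turn from the pose measured when the call began; what a row does not reach only later rows make up. A row lasts 1/12 s, in which the tool goes at most 41.7 mm and 7.16 degrees, less where a joint would pass 70% of its speed; a pose out of reach is approached as far as the arm can. A call with a gripper value outside its range is refused whole. OPENING is the opening, from 0 (shut) to 1 (fully open), set as the call begins (- or left out, the last holds). The fingers move at their own pace and stop on an object; FORCE is the grip in N (left out, the last holds). Time passes only in rows, so rows that repeat a pose let the fingers close. It gives the time, the measured TCP pose, the force and the opening at its end, in the units of the state.
- get_obs(): the state, without advancing time (a new reading comes with each control period).
- get_image(name): name is "side" or "top" or "wrist"; returns a dict with "image" (420x560x3 uint8, red, green, blue), "fx", "fy", "cx", "cy" (pixels), "position" and "rotation" of the camera in the world. Camera axes: x right, y down, z forward; pixel columns grow to the right and rows downward; lengths in m; the calibration is good to about 2 mm. A picture is of the moment at which its call begins. There is no depth.
- ctrl.sign_off(): hands the job in, once; it reports no verdict.
The state is a dict: "time_s": time; "joint_positions": joint angles; "qvel": joint speeds; "tau": joint torques, N m; "tcp_pos": TCP position; "tool_rot": TCP orientation; "wrist_force": force on the tool from outside, world axes, zero at the start; "torque": the same for the moment, N m; "width": finger opening in m.
Only numpy, scipy, OpenCV 4.12 (cv2) and the standard library are available. Lean on these libraries where they do the work, as an engineer would, in place of code of your own. Each camera call takes 0.05 s, during which the arm holds its last target.

### The job

Take the slim battery pack and push it, standing upright, down through the sprung dust flap in the top of the charging dock until it clicks home under the catch inside and the flap can close again above it. Press gently and feel for the seat: never press with more than about 25 N. Leave the thick battery pack, the gear and the screwdriver alone.

Things in the scene. Friction and masses are not known exactly. Their poses are not given: they have to be found in the camera images.
- pack_center (a point): Centre of the slim grey battery pack, a plain box 20 (its x) by 60 (its y) by 110 mm tall (its z), 0.25 to 0.42 kg, standing upright on the table. The same after a half turn about z. It fits the dock upright with its x and y along the x and y of mouth.
- mouth (a point): Point in the open top of the grey charging dock at rim height, 186 mm over the table: the pack's vertical axis goes down through it. z up. In its axes the mouth spans x -13 to +20 and y +-32 mm, with short lead-in slopes at the -x and both y walls; the flap hinges along x = +20. Closed fingertips fit down it (33 mm in x, less 3 for the hanging flap).
- bay (a point): 62 mm below mouth, same axes: point on the pack's axis at the upper end of the close-fitting bay, x -13 to +12 and y +-32 mm, 4 to 5 mm wider than the pack; a slope on the +x side leads in. A sprung catch tooth (2 N, sloped above, flat below) stands 8 mm in from the +y wall; a sprung pad (6 N) in the -y wall 95 mm below the rim holds the pack by friction.
- dock: The dock, fixed: tower 68 (x) by 94 (y) by 186 mm on a base plate 140 x 150 mm; origin on the table under mouth. At the bay's bottom is a sprung contact plate, 12 N per mm. Plate and catch are set together at an unseen height: a latched pack's top lies 33 to 48 mm below the rim. It takes 5 to 12 N to push the pack down the bay and 10 to 21 N to latch it, 1 to 2 mm into the spring.
- flap (a joint): Angle of the steel dust flap in the dock's mouth (rad): a plate 32 (x) by 60 (y) by 3 mm, level and flush with the rim at 0, swinging down into the dock as it grows, to 1.5. Its spring shuts it (0.06 N m shut, 0.115 N m fully open; the slim pack's weight alone does not open it). While hanging it reaches 32 mm below the rim.
- catch (a joint): How far the hidden catch tooth in the dock is pushed back (m): 0 when it stands out (bay empty, or snapped over the top of a pack that is home); 0.004 or more while a pack that is not home holds it back.
- bigpack: Thick grey battery pack, 45 x 64 x 110 mm, upright, not to be used; origin at the centre of its underside.
- gear: Plastic gear, 60 mm across and 16 mm high, lying flat; origin at the centre of its underside.
- driver: Screwdriver lying on the table beyond the work; origin under its middle.
Mind the look-alikes: they are no part of the job. What is shaped like the part that bears pack_center but orange, purple or red is not meant.

How it is judged:
On the way:
1. the pack is in the mouth and has pushed the flap open (value of joint flap above 0.6 rad and horizontal distance between pack_center and mouth below 0.012 m and z of pack_center in the frame of mouth below 0.035 m), for 0.1 s.
At the end, for the whole second after the job is handed in: The slim pack stands upright (within 7 degrees) in the dock's bay, its centre more than 86 mm below the rim and within 12 mm of the mouth's axis, at rest; the catch has snapped out over it (catch joint under 2.5 mm) and the flap is shut above it (under 0.08 rad) (horizontal distance between pack_center and mouth below 0.012 m and z of pack_center in the frame of mouth below -0.086 m and angle between pack_center's own z axis and vertical below 0.12 rad and value of joint catch below 0.0025 m and value of joint flap below 0.08 rad and linear speed of pack below 0.02 m/s); the robot touches nothing.
It fails at once if the contact plate at the bottom of the bay is pressed with more than 28 N (contact force between pack and plate above 28 N).
It fails at once if the robot itself pushes on the dock with more than 32 N (contact force between any of the arm, the fingers and dock above 32 N).
It fails at once if the thick pack, the gear or the screwdriver is moved by more than 20 mm (distance of any of bigpack, gear, driver from where it was at the start of the episode above 0.02 m).
It also fails if it takes over 61 s, if anything falls off the work surface, if the arm or the gripper's body presses on something with over 40 N, if the wrist force passes 120 N, or if a joint passes its speed limit or range.

## Working session

There is one attempt and no reset: what is moved stays moved. The work goes in short steps, Python scripts to look and compute and a shell command to move; the robot and the scene stay as the last step left them, time stands still between calls to the robot, and variables do not carry over. Pictures are saved under pics/ and viewed, and the job is handed in when it is done.

```bash
mkdir -p pics; python3 - <<'E'
from bench import get_obs,get_image,ctrl
import cv2,json
o=get_obs()
for k in o: print(k,o[k])
print(ctrl.tcp_to_tips)
for n in("side","top","wrist"):
    g=get_image(n); cv2.imwrite(f"pics/{n}0.png",cv2.cvtColor(g["image"],cv2.COLOR_RGB2BGR))
    print(n,g["fx"],g["cx"],g["cy"],g["position"],g["rotation"])
E
```

```text
time_s 0.0
joint_positions [-1.27220283  0.33390658  0.0398287   1.46630622 -0.01336152  1.34327091
 -0.05851072]
qvel [ 0.00135036  0.00130114 -0.00054652  0.00047093 -0.00147443  0.00030677
  0.00172604]
tau [ 1.98534610e-03 -6.58517861e+01  1.36628989e+00 -4.05577111e+01
  1.66674424e-02  1.19268676e-02 -6.30023897e-05]
tcp_pos [0.25164609 0.59884836 0.25240631]
tool_rot [ 1.97576650e-01  9.80287104e-01 -8.07470232e-04 -9.49075753e-05]
wrist_force [ 0.11893059  0.18475792 -1.16328363]
torque [ 0.04853504 -0.00084934 -0.0193135 ]
width 0.08551546832386694
0.022
side 396.6483055684514 285.26337100431215 213.6321104804984 [0.15981467 0.39658913 0.46641893] [-0.31823044  0.79743838 -0.47418138  0.19486774]
top 462.2369103706104 269.0410891860388 208.77743668579492 [ 0.4388235  -0.02152287  1.04953378] [ 0.7134753  -0.69672519  0.05400619 -0.0510915 ]
wrist 324.8880126853687 278.3940416627356 212.70887911779855 [0.18979974 0.62477192 0.37239141] [0.8252145  0.54934472 0.07216282 0.10969932]
```

View pics/side0.png

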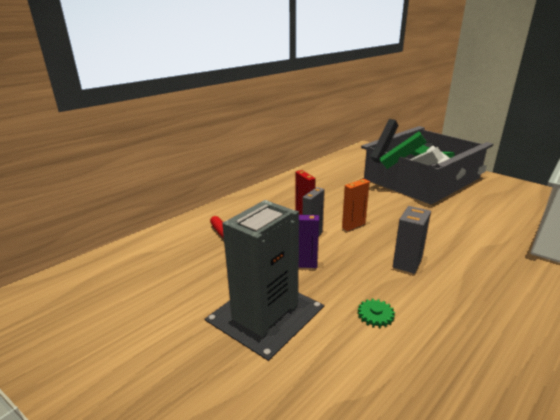

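View pics/top0.png

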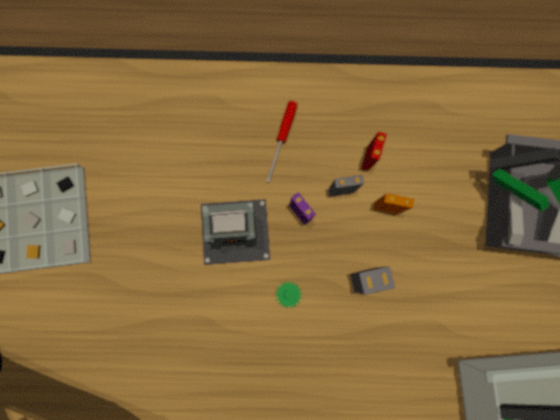

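View pics/wrist0.png

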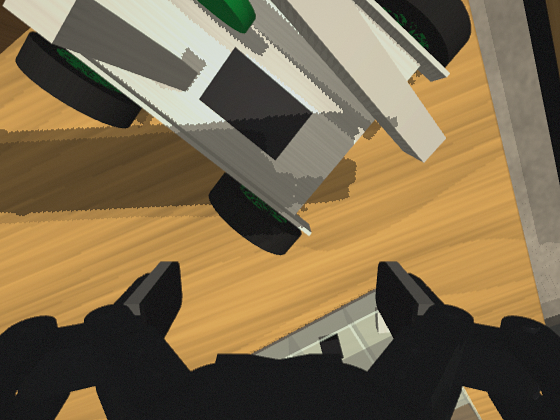

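The top view shows the slim grey pack at about (347,185), the thick pack at (375,280), the dock mouth at (229,222) and the gear at (289,294). The decoys are red, orange and purple. The side view agrees. I'll zoom in next.

```bash
cat > h.py <<'E'
import numpy as np,cv2
from scipy.spatial.transform import Rotation as R
from bench import get_obs,get_image,ctrl
def pix2w(g,u,v,z):
    r=R.from_quat(g["rotation"]).as_matrix()
    d=r@np.array([(u-g["cx"])/g["fx"],(v-g["cy"])/g["fy"],1])
    p=np.array(g["position"]); return p+d*(z-p[2])/d[2]
def w2pix(g,P):
    r=R.from_quat(g["rotation"]).as_matrix()
    c=(np.atleast_2d(P)-np.array(g["position"]))@r
    return np.c_[g["fx"]*c[:,0]/c[:,2]+g["cx"],g["fy"]*c[:,1]/c[:,2]+g["cy"]]
def crop(g,x0,y0,w,h,s,name):
    im=cv2.cvtColor(g["image"],cv2.COLOR_RGB2BGR)[y0:y0+h,x0:x0+w]
    cv2.imwrite("pics/"+name,cv2.resize(im,None,fx=s,fy=s,interpolation=cv2.INTER_CUBIC))
E
python3 - <<'E'
from h import *
g=get_image("top")
crop(g,190,150,240,160,3.3,"t1.png")
crop(g,325,165,45,40,15,"t2.png")
crop(g,195,195,80,75,8,"t3.png")
print(pix2w(g,347,185,.11),pix2w(g,229,222,.186),pix2w(g,375,280,.11),pix2w(g,289,294,.016))
E
```

```text
[ 0.63341995 -0.18418508  0.11      ] [0.54132937 0.05109654 0.186     ] [ 0.4399996  -0.24022148  0.11      ] [ 0.40523664 -0.07231193  0.016     ]
```

View pics/t2.png

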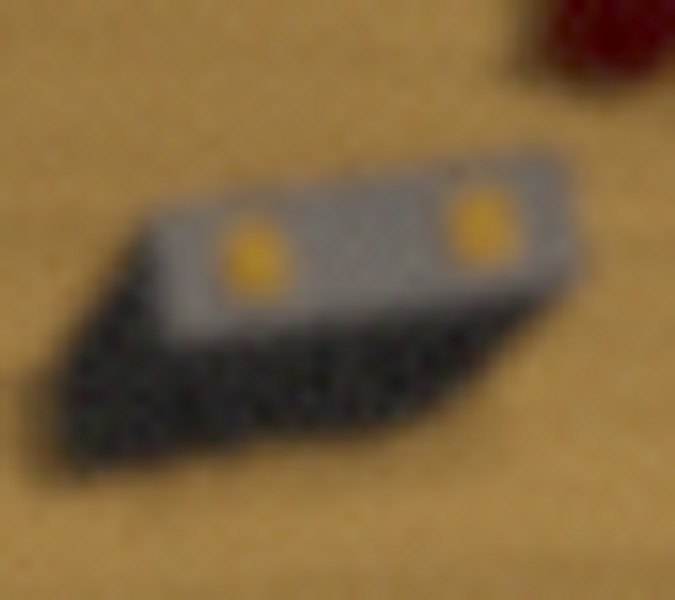

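View pics/t3.png

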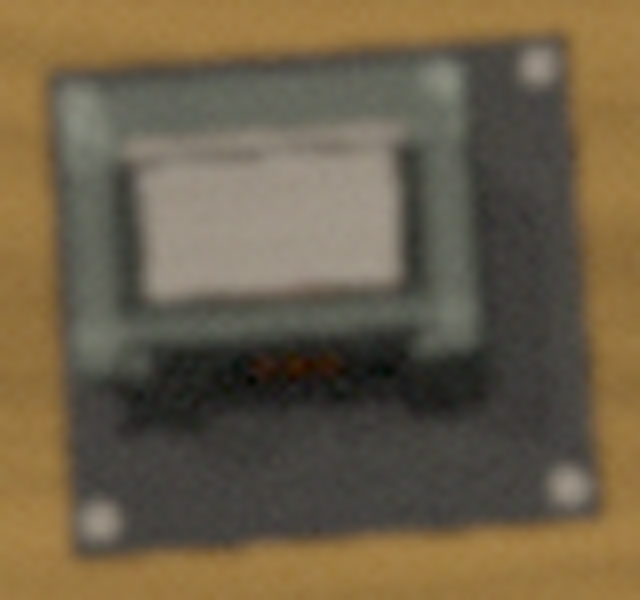

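```bash
python3 - <<'E'
from h import *
g=get_image("top")
f=lambda x,y,s,x0,y0,z: pix2w(g,(x+.5)/s-.5+x0,(y+.5)/s-.5+y0,z)
P=np.array([f(x,y,15,325,165,.11) for x,y in [(150,215),(560,150),(578,265),(170,335)]])
print(P.mean(0)); 
for i in range(4):
    d=P[(i+1)%4]-P[i]; print(P[i],np.hypot(*d[:2])*1e3,np.degrees(np.arctan2(d[1],d[0])))
print('tower')
T=np.array([f(x,y,8,195,195,.186) for x,y in [(58,85),(460,63),(482,350),(80,370)]])
print(T.mean(0))
for i in range(4):
    d=T[(i+1)%4]-T[i]; print(T[i],np.hypot(*d[:2])*1e3,np.degrees(np.arctan2(d[1],d[0])))
B=np.array([f(x,y,8,195,195,.006) for x,y in [(52,75),(562,38),(603,512),(78,555)]])
print(B.mean(0))
for i in range(4):
    d=B[(i+1)%4]-B[i]; print(B[i],np.hypot(*d[:2])*1e3,np.degrees(np.arctan2(d[1],d[0])))
for x,y in [(270,130),(270,158),(270,302),(118,220),(150,220),(400,220),(420,220)]: print(x,y,f(x,y,8,195,195,.186))
E
```

```text
[ 0.64280654 -0.18803447  0.11      ]
[ 0.64577144 -0.15829264  0.11      ] 57.868924627267624 -79.436431428283
[ 0.65638034 -0.21518081  0.11      ] 16.39271057093036 -171.62400032278282
[ 0.64016248 -0.21756872  0.11      ] 57.582782792836205 101.26696571280334
[ 0.62891191 -0.1610957   0.11      ] 17.0909550185469 9.439619406118949
tower
[0.54208635 0.05239637 0.186     ]
[0.57206381 0.10358612 0.186     ] 95.05626379605054 -85.43361953296242
[0.57963162 0.00883159 0.186     ] 68.22134985790598 -174.0283103892053
[0.51178048 0.00173404 0.186     ] 93.95423630539342 94.21830519817206
[0.5048695  0.09543375 0.186     ] 67.68704129248039 6.917613379819948
[0.54216862 0.05178341 0.006     ]
[0.60268413 0.13150553 0.006     ] 146.01493005179688 -84.39781387461487
[ 0.61693823 -0.01381199  0.006     ] 135.50374320477587 -173.712253254397
[ 0.48224963 -0.02865259  0.006     ] 147.55606998862606 96.00910234939263
[0.4668025 0.1180927 0.006    ] 136.5420076910371 5.637385639992965
270 130 [0.56253911 0.05316079 0.186     ]
270 158 [0.55587743 0.05291843 0.186     ]
270 302 [0.52185418 0.05168063 0.186     ]
118 220 [0.54032267 0.08806615 0.186     ]
150 220 [0.54050314 0.0805555  0.186     ]
400 220 [0.54191376 0.02185212 0.186     ]
420 220 [0.54202666 0.01715382 0.186     ]
```

View pics/t1.png

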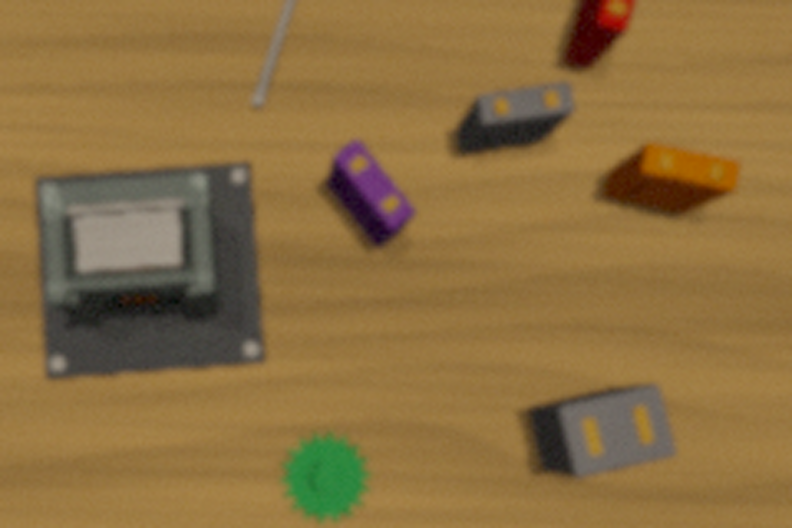

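```bash
python3 - <<'E'
from h import *
g=get_image("wrist");o=get_obs()
r=R.from_quat(g["rotation"]).as_matrix(); t=R.from_quat(o["tool_rot"]).as_matrix()
print(t, t.T@r, t.T@(np.array(g["position"])-o["tcp_pos"]))
E
python3 -m pendant '[[2,-4,1,-6],[4,-8,2,-12],[6,-11,4,-18],[8,-15,6,-25],[11,-19,8,-31],[13,-23,9,-37],[16,-27,10,-43],[18,-31,10,-49],[20,-35,10,-55],[22,-39,10,-61],[24,-43,10,-61.7],[26,-46,10,-61.7]]' 0.55
```

```text
[[-9.21888576e-01  3.87455036e-01 -2.22437858e-04]
 [ 3.87455100e-01  9.21888420e-01 -5.35624574e-04]
 [-2.46755332e-06 -5.79970858e-04 -9.99999832e-01]] [[ 1.54204299e-03 -9.65529924e-01 -2.60287510e-01]
 [ 9.99998798e-01  1.53058215e-03  2.46720544e-04]
 [ 1.60175347e-04 -2.60287577e-01  9.65531124e-01]] [ 0.06706184 -0.0003143  -0.11977962]
time_s: 1.3
tcp_pos: [0.4897, 0.1762, 0.3532]
tool_rot: [0.673, 0.74, 0.0, -0.0]
wrist_force: [1.6, -0.1, -1.3]
width: 0.0473
```

```bash

python3 -m pendant '[[2,-4,0,0],[3.5,-8,0,0],[5,-12,0,0],[5,-12,0,0],[5,-12,0,0]]'
python3 - <<'E'
from h import *
g=get_image("wrist");crop(g,0,0,560,420,1,"w1.png"); np.save("w1.npy",g,allow_pickle=True);o=get_obs();print(o["tcp_pos"])
g2=get_image("side");crop(g2,0,0,560,420,1,"s1.png")
E
```

```text
time_s: 1.72
tcp_pos: [0.5404, 0.0519, 0.3534]
tool_rot: [0.675, 0.737, 0.0, 0.0]
wrist_force: [-0.2, -0.0, -0.0]
width: 0.0472
[0.53988992 0.05470674 0.35316534]
```

View pics/w1.png

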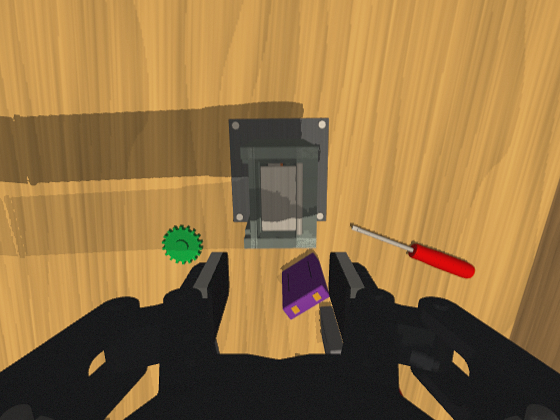

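```bash

python3 - <<'E'
from h import *
g=np.load("w1.npy",allow_pickle=True).item();crop(g,225,110,110,145,5,"w1c.png")
E
```

```text
(no output)
```

View pics/w1c.png

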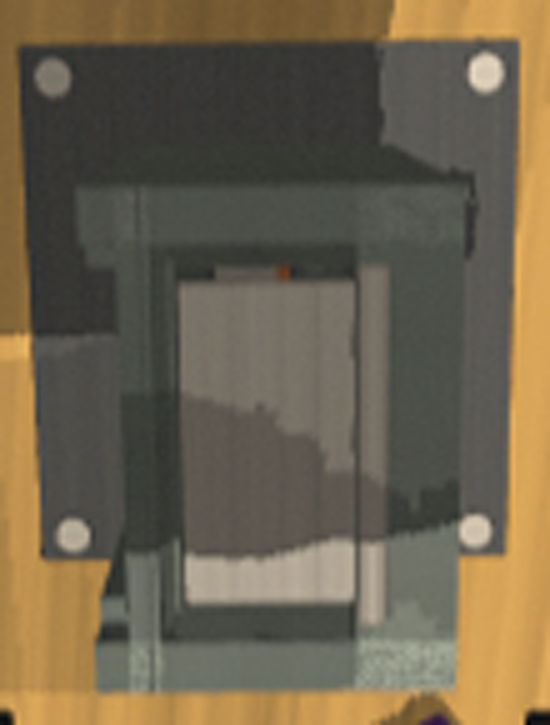

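```bash

python3 - <<'E'
from h import *
g=np.load("w1.npy",allow_pickle=True).item()
f=lambda x,y,z=.186: pix2w(g,(x+.5)/5-.5+225,(y+.5)/5-.5+110,z)
def show(q,z=.186):
    P=np.array([f(x,y,z) for x,y in q]); print("c",P.mean(0))
    for i in range(4):
        d=P[(i+1)%4]-P[i]; print(P[i][:2].round(4),(np.hypot(*d[:2])*1e3).round(1),np.degrees(np.arctan2(d[1],d[0])).round(1))
show([(180,282),(356,282),(355,605),(186,605)])
show([(75,187),(470,187),(455,690),(98,690)])
show([(125,250),(465,246),(457,640),(127,640)])
show([(52,78),(485,74),(474,531),(74,534)],.008)
print(f(155,450),f(388,450),f(270,265),f(270,640),f(270,245))
E
```

```text
c [0.53927677 0.05326424 0.186     ]
[0.5209 0.0817] 31.0 5.1
[0.5518 0.0844] 59.9 -84.3
[0.5578 0.0249] 31.4 -174.9
[0.5265 0.0221] 59.9 95.4
c [0.5402554  0.05315147 0.186     ]
[0.5015 0.0965] 68.6 5.1
[0.5699 0.1026] 93.2 -84.8
[0.5783 0.0098] 67.3 -174.9
[0.5113 0.0038] 93.2 96.0
c [0.54367885 0.05318806 0.186     ]
[0.5109 0.0864] 59.6 5.8
[0.5702 0.0924] 73.0 -84.3
[0.5775 0.0197] 61.7 -174.9
[0.5161 0.0142] 72.3 94.1
c [0.54018705 0.05306139 0.008     ]
[0.474  0.1124] 119.7 5.6
[0.5931 0.1241] 131.2 -84.3
[ 0.6061 -0.0064] 119.0 -174.5
[ 0.4876 -0.0179] 131.0 96.0
[0.51869262 0.05101101 0.186     ] [0.56073708 0.05476441 0.186     ] [0.5364619  0.08605423 0.186     ] [0.54269639 0.01661397 0.186     ] [0.53615021 0.08952585 0.186     ]
```

```bash

python3 -m pendant '[[2,-4,-1,2],[4,-8,-2,4],[6,-12,-3,5],[8,-16,-4,5],[10,-19,-5,5],[10,-19,-5,5],[10,-19,-5,5]]'
python3 - <<'E'
from h import *
g=get_image("wrist");crop(g,100,60,360,280,2.2,"w2.png"); np.save("w2.npy",g,allow_pickle=True);o=get_obs();print(o["tcp_pos"])
t=R.from_quat(o["tool_rot"]).as_matrix();print(np.degrees(np.arctan2(t[1,1],t[0,1])))
print(w2pix(g,[.643,-.188,.11]))
E
```

```text
time_s: 2.4
tcp_pos: [0.6398, -0.1354, 0.3008]
tool_rot: [0.641, 0.767, -0.001, -0.001]
wrist_force: [0.2, -0.3, 0.1]
width: 0.0471
[ 0.63974325 -0.13327743  0.30172761]
10.358085233570673
[[273.95976586 245.71341764]]
```

View pics/w2.png

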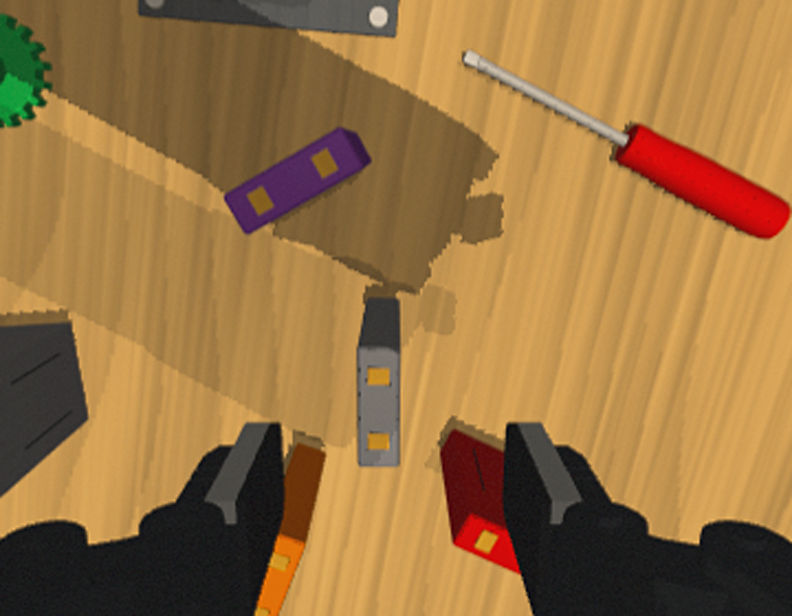

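```bash

python3 - <<'E'
from h import *
g=np.load("w2.npy",allow_pickle=True).item()
f=lambda x,y,z=.11: pix2w(g,(x+.5)/2.2-.5+100,(y+.5)/2.2-.5+60,z)
P=np.array([f(x,y) for x,y in [(359,348),(399,347),(399,465),(359,465)]]); c=P.mean(0); print("c",c)
for i in range(4):
    d=P[(i+1)%4]-P[i]; print(P[i][:2].round(4),(np.hypot(*d[:2])*1e3).round(1),np.degrees(np.arctan2(d[1],d[0])).round(1))
a=np.radians(10.5);M=np.array([[np.cos(a),np.sin(a)],[-np.sin(a),np.cos(a)]])
for q,z in [((455,545),.11),((485,515),.11),((441,440),0.0),((455,432),0),((300,535),.11),((262,535),.11),((325,455),0),((295,440),0)]:
    p=f(*q,z); print(q,p,(M@(p-c)[:2]*1e3).round(0))
E
```

```text
c [ 0.64089938 -0.18759094  0.11      ]
[ 0.627 -0.161] 18.1 11.9
[ 0.6447 -0.1573] 58.0 -79.6
[ 0.6552 -0.2143] 18.9 -169.6
[ 0.6366 -0.2178] 57.6 99.6
(455, 545) [ 0.6898496  -0.25120927  0.11      ] [ 37. -71.]
(485, 515) [ 0.7008046  -0.23266119  0.11      ] [ 51. -55.]
(441, 440) [ 0.68828467 -0.24345362  0.        ] [ 36. -64.]
(455, 432) [ 0.69591722 -0.23651459  0.        ] [ 45. -58.]
(300, 535) [ 0.61457411 -0.25949216  0.11      ] [-39. -66.]
(262, 535) [ 0.59637435 -0.26283821  0.11      ] [-57. -66.]
(325, 455) [ 0.61751239 -0.26691903  0.        ] [-37. -74.]
(295, 440) [ 0.59718708 -0.26016107  0.        ] [-56. -63.]
```

```bash

python3 -m pendant '[[0.1,-3,0,0],[0.2,-5.3,0,0],[0.2,-5.3,-3,0],[0.2,-5.3,-6,0],[0.2,-5.3,-9,0],[0.2,-5.3,-9,0],[0.2,-5.3,-9,0]]'
python3 - <<'E'
from h import *
print(get_obs()["tcp_pos"])
g=get_image("wrist");crop(g,60,60,440,330,1.8,"w3.png")
g=get_image("side");crop(g,240,130,220,165,3.5,"s3.png")
E
```

```text
time_s: 3.03
tcp_pos: [0.6416, -0.1832, 0.2113]
tool_rot: [0.639, 0.769, -0.001, -0.003]
wrist_force: [0.3, -0.3, 0.7]
width: 0.0473
[ 0.64158684 -0.18320311  0.21134313]
```

View pics/w3.png

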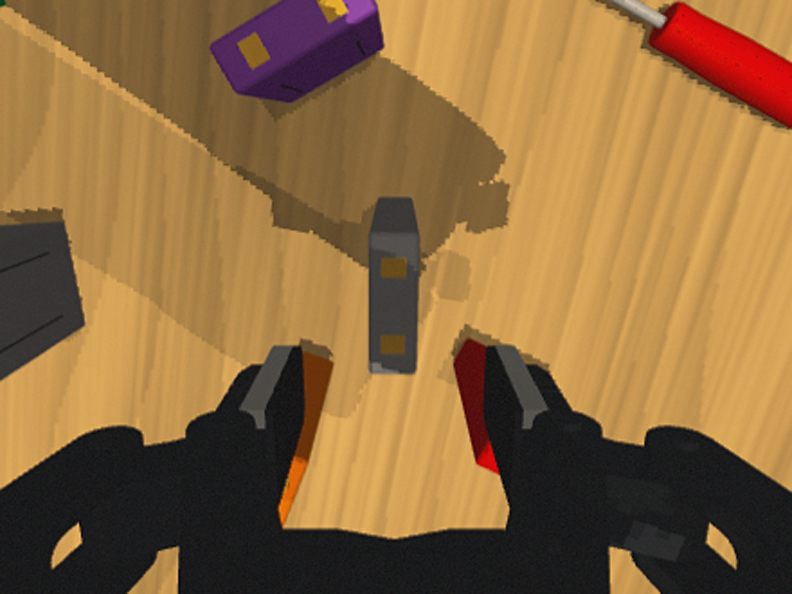

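View pics/s3.png

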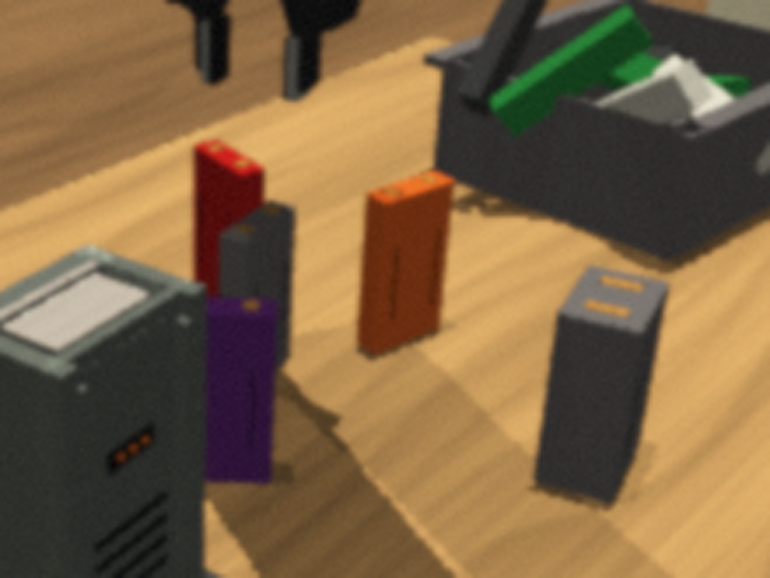

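The pack, at (393,300) in the wrist crop, is centred between the pads and both neighbours are clear. Next I descend.

```bash

python3 -m pendant '[[0,-0.4,-3,0],[0,-0.4,-6,0],[0,-0.4,-9,0],[0,-0.4,-10.7,0],[0,-0.4,-10.7,0],[0,-0.4,-10.7,0],[0,-0.4,-10.7,0]]'
python3 -m pendant '[[0,0,0,0],[0,0,0,0],[0,0,0,0],[0,0,0,0],[0,0,0,0],[0,0,0,0]]' 0.1 80
python3 - <<'E'
from h import *
g=get_image("wrist");crop(g,60,60,440,330,1.8,"w4.png")
o=get_obs();print(o["tcp_pos"],o["width"])
E
```

```text
time_s: 3.72
tcp_pos: [0.6444, -0.1894, 0.1101]
tool_rot: [0.64, 0.769, 0.001, 0.001]
wrist_force: [-0.1, -0.8, 0.8]
width: 0.0469
time_s: 4.22
tcp_pos: [0.6455, -0.19, 0.1126]
tool_rot: [0.64, 0.769, 0.002, 0.003]
wrist_force: [-2.6, -0.2, 10.0]
width: 0.0183
[ 0.64549349 -0.19001847  0.11262468] 0.018240233309767158
```

View pics/w4.png

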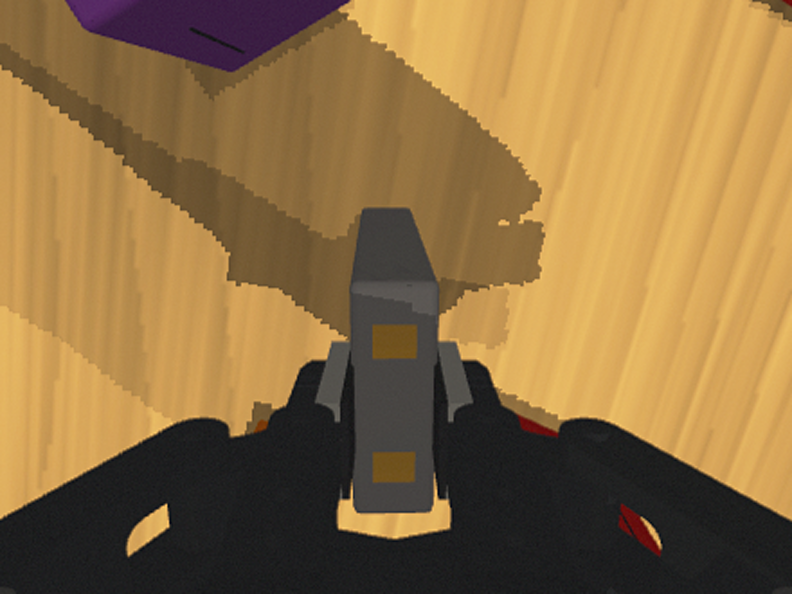

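The grasp is shallow: the tips reach only about 19 mm below the pack top. I'll reopen and go deeper.

```bash

python3 -m pendant '[[0,0,0,0],[0,0,0,0],[0,0.1,-0.4,0],[-0.2,0.2,-1.2,0],[-0.3,0.2,-1.4,0],[-0.3,0.2,-1.4,0],[-0.3,0.2,-1.4,0],[-0.3,0.2,-1.4,0],[-0.3,0.2,-1.4,0]]' 0.5
python3 -m pendant '[[0,0,0,0],[0,0,0,0],[0,0,0,0],[0,0,0,0],[0,0,0,0],[0,0,0,0]]' 0.1 80
python3 -m pendant '[[0,0,1,0],[0,0,2,0],[0,0,2,0],[0,0,2,0]]' 
python3 - <<'E'
from h import *
g=get_image("wrist");crop(g,60,60,440,330,1.8,"w5.png")
o=get_obs();print(o["tcp_pos"],o["width"],o["wrist_force"])
E
```

```text
time_s: 5.02
tcp_pos: [0.6426, -0.1881, 0.0988]
tool_rot: [0.64, 0.769, 0.002, 0.003]
wrist_force: [-0.2, 0.6, 0.7]
width: 0.043
time_s: 5.52
tcp_pos: [0.643, -0.1883, 0.0993]
tool_rot: [0.64, 0.769, 0.002, 0.003]
wrist_force: [-0.8, -0.7, 5.5]
width: 0.0192
time_s: 5.85
tcp_pos: [0.6433, -0.1884, 0.12]
tool_rot: [0.64, 0.769, 0.003, 0.004]
wrist_force: [-0.1, -0.1, -3.1]
width: 0.0189
[ 0.64296008 -0.18819756  0.11941205] 0.01931447146796481 [ 0.76837523 -0.05139911 -3.78986403]
```

View pics/w5.png

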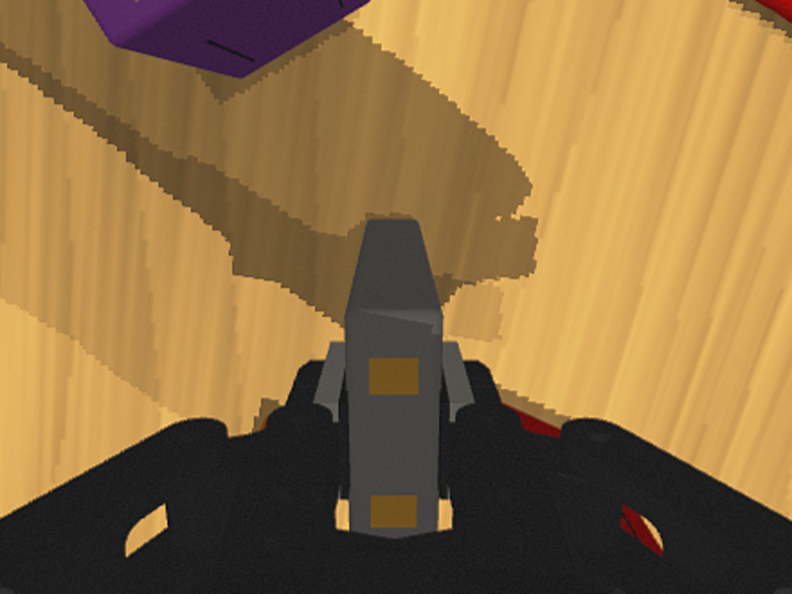

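```bash
cat > tf.py <<'E'
from h import *
def pk(g,o,q,s,x0,y0,dz=.0107):
    t=R.from_quat(o["tool_rot"]).as_matrix(); z=o["tcp_pos"][2]+dz
    P=np.array([pix2w(g,(x+.5)/s-.5+x0,(y+.5)/s-.5+y0,z) for x,y in q]); c=P.mean(0)
    for i in range(4):
        d=P[(i+1)%4]-P[i]; print((np.hypot(*d[:2])*1e3).round(1),np.degrees(np.arctan2(d[1],d[0])).round(1))
    print("center",c,"tool frame",(t.T@(c-o["tcp_pos"])*1e3).round(1),"tcp",o["tcp_pos"],"yaw",np.degrees(np.arctan2(t[1,1],t[0,1])),"tilt",t[:,2])
E
python3 - <<'E'
from tf import *
o=get_obs();g=get_image("wrist")
pk(g,o,[(346,312),(442,312),(437,531),(350,531)],1.8,60,60)
E
```

```text
18.9 10.4
50.6 -79.4
19.1 -169.8
50.6 100.3
center [ 0.64091581 -0.18448077  0.13011205] tool frame [  4.   -1.2 -10.7] tcp [ 0.64296008 -0.18819756  0.11941205] yaw 10.479153819030191 tilt [ 8.37320095e-03 -4.75653101e-04 -9.99964831e-01]
```

```bash

python3 -m pendant '[[0,0,4,0],[0,0,8,0],[0,1,12,0],[-1,4,15,-1],[-3,8,18,-2],[-4.6,11.5,19.5,-3],[-6.4,15,19.5,-4],[-8.2,18.5,19.5,-5],[-9.8,22,19.5,-5],[-10.6,24,19.5,-5],[-10.6,24,19.5,-5],[-10.6,24,19.5,-5]]' 
python3 -m pendant '[[0,0,0,0],[0,0,0,0],[0,0,0,0]]' 
python3 - <<'E'
from tf import *
g=get_image("wrist");crop(g,60,60,440,330,1.8,"w6.png")
g2=get_image("top");crop(g2,190,180,100,75,8,"t6.png")
g3=get_image("side");crop(g3,190,110,150,112,5,"s6.png")
o=get_obs();t=R.from_quat(o["tool_rot"]).as_matrix();print(o["tcp_pos"],np.degrees(np.arctan2(t[1,1],t[0,1])),t[:,2],o["width"],o["wrist_force"])
E
```

```text
time_s: 6.95
tcp_pos: [0.5359, 0.0539, 0.3137]
tool_rot: [0.671, 0.741, 0.002, 0.003]
wrist_force: [0.7, -1.1, -3.9]
width: 0.0189
time_s: 7.2
tcp_pos: [0.5362, 0.0526, 0.3135]
tool_rot: [0.672, 0.741, 0.002, 0.003]
wrist_force: [0.5, 0.2, -3.7]
width: 0.019
[0.53616297 0.05304798 0.3135486 ] 5.623062510083141 [ 6.87502310e-03 -7.74601010e-04 -9.99976067e-01] 0.01895648754035356 [-0.07250977  0.02337843 -3.00997406]
```

View pics/w6.png

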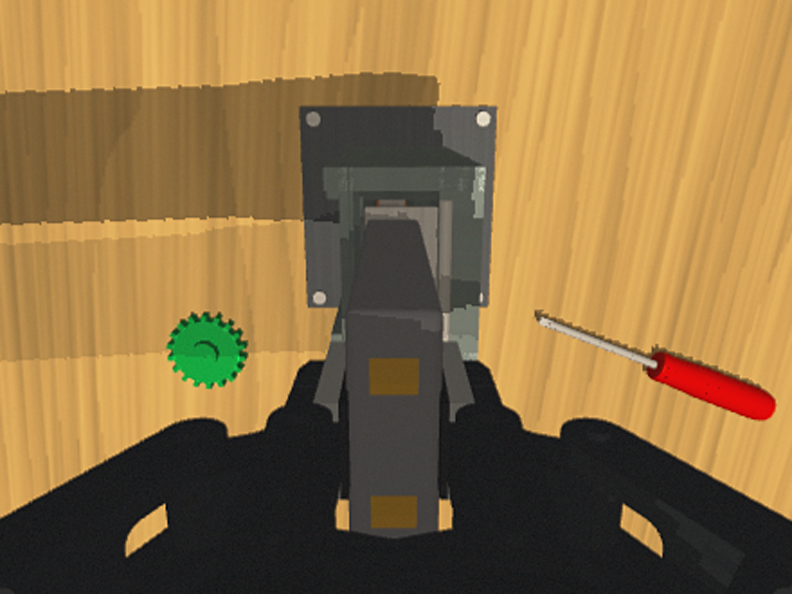

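View pics/s6.png

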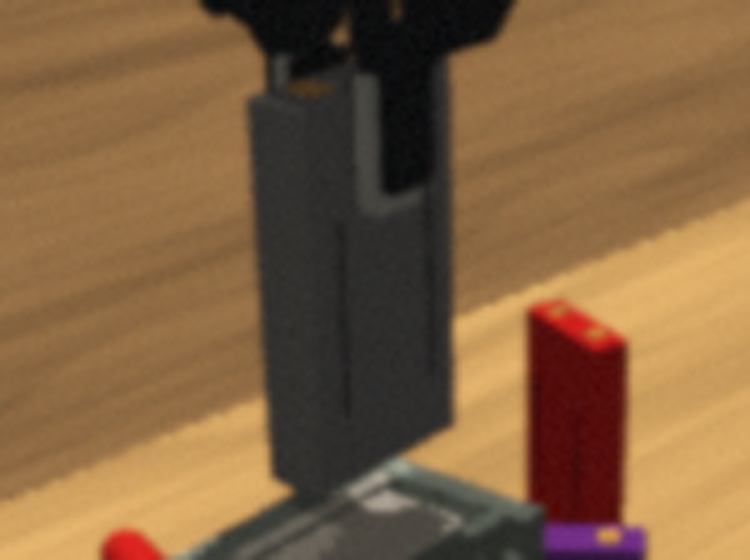

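View pics/t6.png

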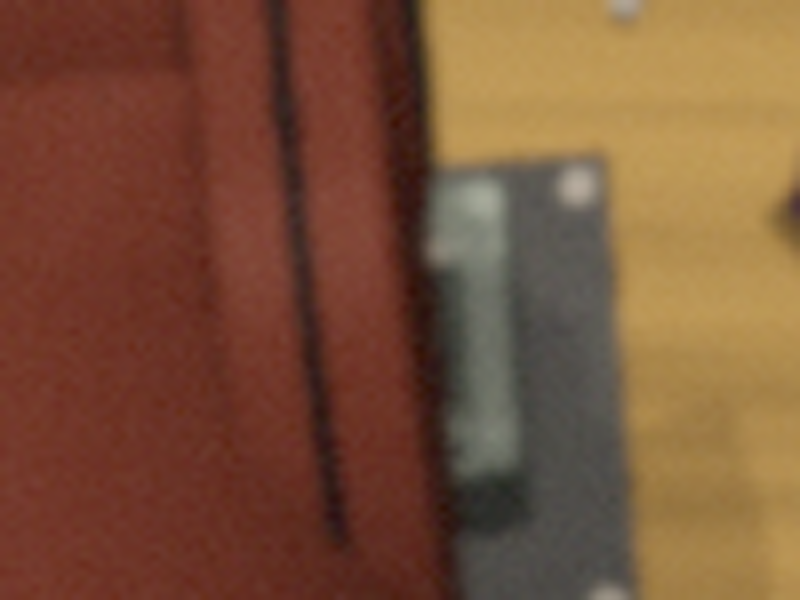

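```bash

python3 - <<'E'
from tf import *
g=get_image("wrist");crop(g,250,150,100,75,8,"w6c.png");np.save("w6.npy",g,allow_pickle=True)
E
```

```text
(no output)
```

View pics/w6c.png

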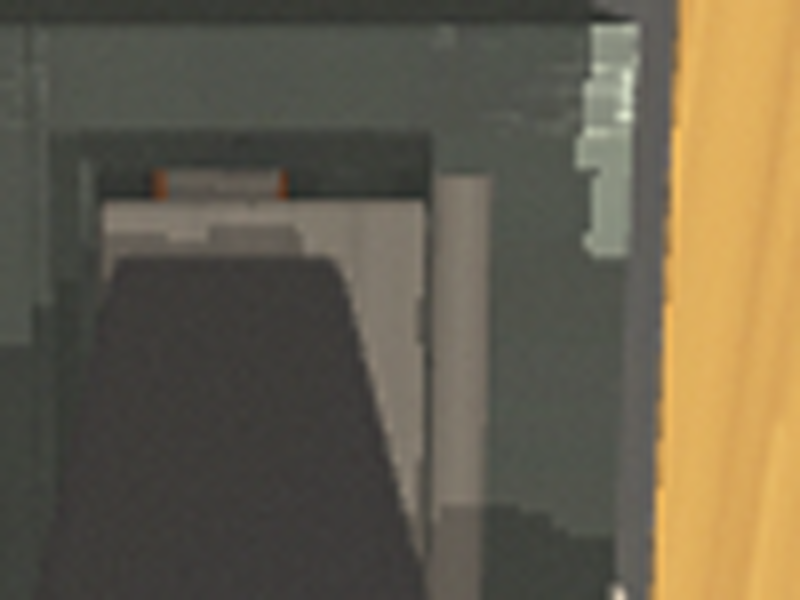

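```bash

python3 - <<'E'
from tf import *
g=np.load("w6.npy",allow_pickle=True).item()
f=lambda x,y,z: pix2w(g,(x+.5)/8-.5+250,(y+.5)/8-.5+150,z)
a=np.radians(5.4);M=np.array([[np.cos(a),np.sin(a)],[-np.sin(a),np.cos(a)]])
fl,fr=f(104,202,.186),f(426,200,.186)
print("flap",fl,fr,np.linalg.norm(fl-fr))
pl,pr=f(120,258,.2142),f(334,258,.2142)
print("pack bottom",pl,pr,np.linalg.norm(pl-pr))
hinge=M@fr[:2]*1e3; fpy=hinge[1]
m=np.array([hinge[0]-20.,hinge[1]-30])
print("pack centre in mouth axes", (M@((pl+pr)/2)[:2]*1e3-[0,30])-m, "mouth world",M.T@m)
E
```

```text
flap [0.52084363 0.0809593  0.186     ] [0.55145392 0.0841785  0.186     ] 0.030779101416745693
pack bottom [0.52335663 0.08062317 0.2142    ] [0.54149303 0.08241316 0.2142    ] 0.018224514211550236
pack centre in mouth axes [ 0.80499956 -0.85772739] mouth world [534.36593457  52.42947136]
```

```bash

python3 -m pendant '[[0,0.1,-1,0],[0,0.1,-2,0],[0,0.1,-2.7,0],[0,0.1,-3.2,0],[0,0.1,-3.7,0],[0,0.1,-4.2,0],[0,0.1,-4.7,0],[0,0.1,-5.2,0],[0,0.1,-5.2,0]]' 
python3 - <<'E'
from tf import *
g=get_image("wrist");crop(g,60,60,440,330,1.8,"w7.png")
g3=get_image("side");crop(g3,190,110,150,112,5,"s7.png")
o=get_obs();t=R.from_quat(o["tool_rot"]).as_matrix();print(o["tcp_pos"],np.degrees(np.arctan2(t[1,1],t[0,1])),t[:,2],o["width"],o["wrist_force"],o["torque"])
E
```

```text
time_s: 8.15
tcp_pos: [0.5354, 0.0539, 0.2603]
tool_rot: [0.672, 0.741, 0.001, 0.002]
wrist_force: [-2.9, -1.9, -1.3]
width: 0.0191
[0.53516877 0.05390262 0.26066193] 5.630382571308492 [ 0.00426699 -0.00155164 -0.99998969] 0.01890315033385723 [-4.88583386 -1.01857634 -3.48251203] [-0.43377774  1.35327042  0.00334148]
```

View pics/w7.png

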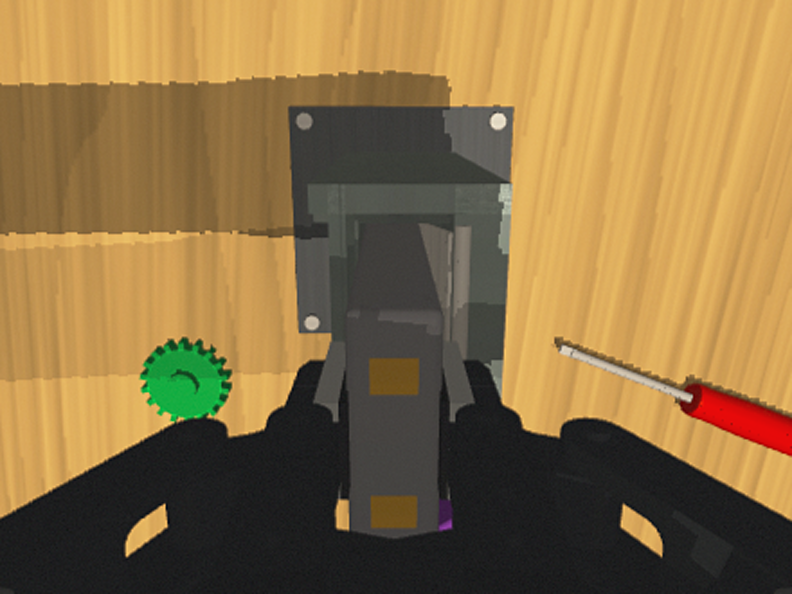

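View pics/s7.png

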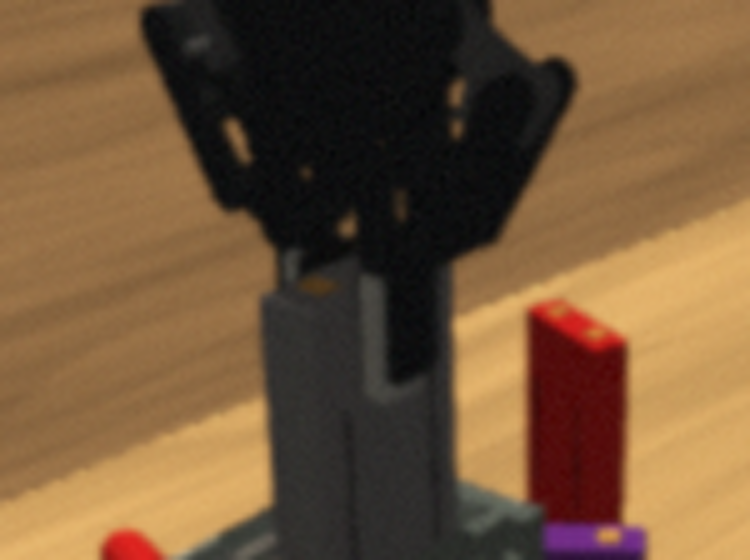

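The wrist view shows the pack inside the mouth with the flap swung down on its +x side (about 435,260). I'll continue down, watching the force.

```bash

python3 -m pendant '[[0.05,0,-0.5,0],[0.1,0,-1,0],[0.1,0,-1.5,0],[0.1,0,-2,0],[0.1,0,-2,0]]'
python3 -m pendant '[[0,0,-0.5,0],[0,0,-1,0],[0,0,-1.5,0],[0,0,-1.5,0]]'
python3 - <<'E'
from tf import *
g=get_image("wrist");crop(g,60,60,440,330,1.8,"w8.png")
g3=get_image("side");crop(g3,190,110,150,112,5,"s8.png")
o=get_obs();t=R.from_quat(o["tool_rot"]).as_matrix();print(o["tcp_pos"],np.degrees(np.arctan2(t[1,1],t[0,1])),t[:,2],o["width"],o["wrist_force"],o["torque"])
E
```

```text
time_s: 8.67
tcp_pos: [0.5356, 0.0535, 0.2391]
tool_rot: [0.672, 0.741, -0.0, 0.002]
wrist_force: [-2.2, -2.9, -5.7]
width: 0.0192
time_s: 9.0
tcp_pos: [0.535, 0.0535, 0.2227]
tool_rot: [0.672, 0.741, -0.001, 0.001]
wrist_force: [-2.7, -2.7, -6.2]
width: 0.019
[0.53473177 0.05343818 0.22312788] 5.615039288142288 [ 2.56885561e-04 -3.31270750e-03 -9.99994480e-01] 0.018820039095947847 [-3.877625   -3.3440672  -6.49200256] [-0.89145162  1.04137706 -0.03154512]
```

View pics/w8.png

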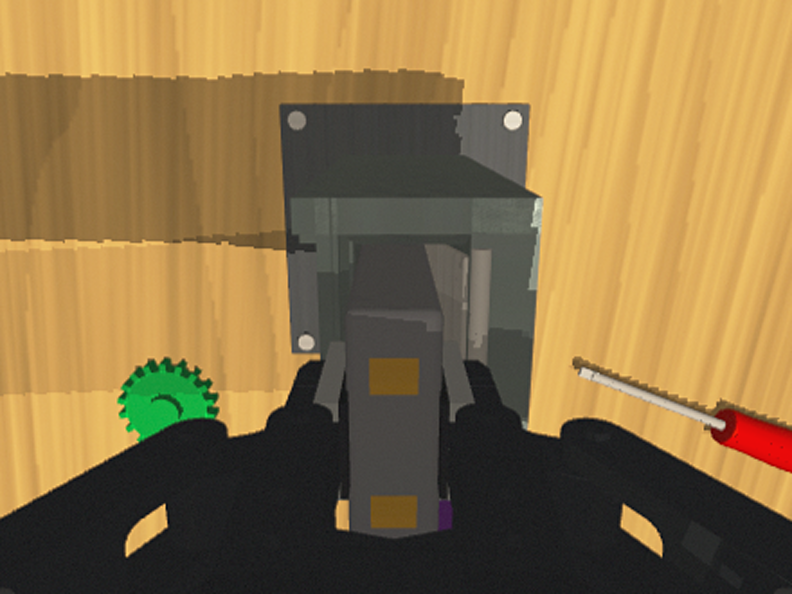

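View pics/s8.png

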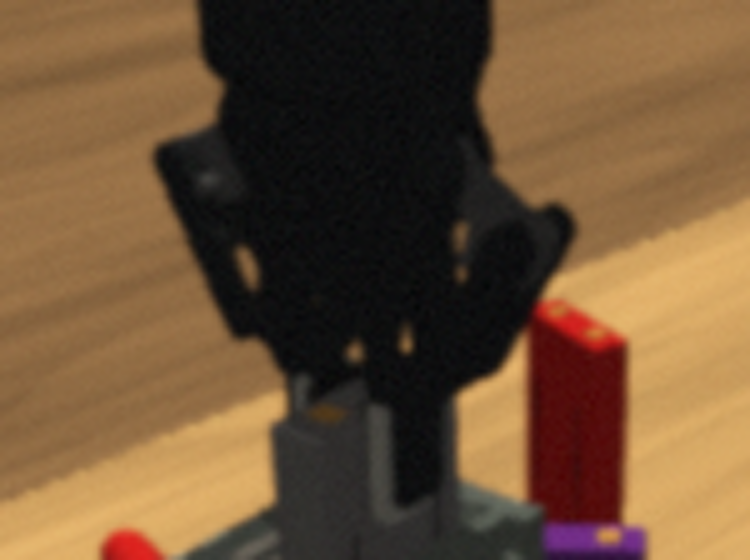

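```bash

python3 -m pendant '[[0.05,-0.1,-0.3,0],[0.1,-0.1,-0.6,0],[0.1,-0.1,-0.9,0],[0.1,-0.1,-1.1,0],[0.1,-0.1,-1.1,0],[0.1,-0.1,-1.1,0]]'
python3 - <<'E'
from tf import *
g3=get_image("side");crop(g3,190,110,150,112,5,"s9.png")
o=get_obs();t=R.from_quat(o["tool_rot"]).as_matrix();print(o["tcp_pos"],np.degrees(np.arctan2(t[1,1],t[0,1])),t[:,2],o["width"],o["wrist_force"],o["torque"])
E
```

```text
time_s: 9.6
tcp_pos: [0.5356, 0.0524, 0.2118]
tool_rot: [0.672, 0.741, -0.001, 0.001]
wrist_force: [-1.6, -1.9, -4.6]
width: 0.0188
[0.53555942 0.05243978 0.21185761] 5.615534261411866 [-2.03775484e-04 -3.48739594e-03 -9.99993898e-01] 0.019225349498778837 [-2.21815381 -3.50003967 -3.74230904] [-0.75133777  0.61330738 -0.0226459 ]
```

View pics/s9.png

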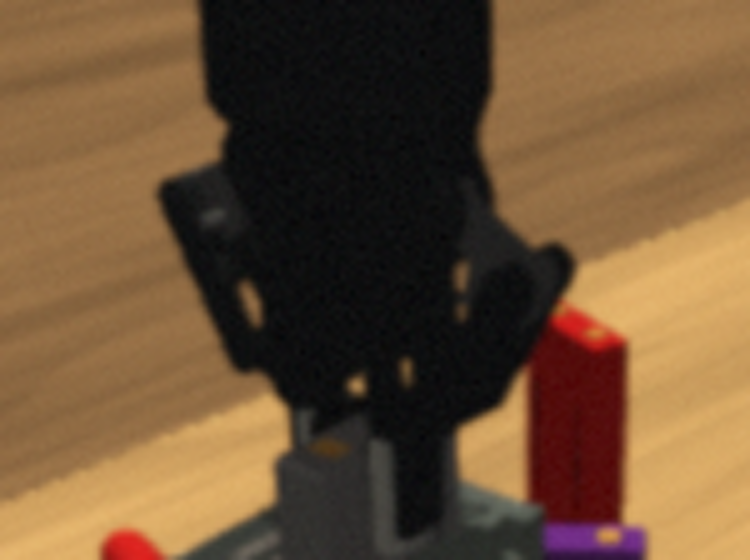

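```bash

python3 -m pendant '[[0,0,0,0],[0,0,0,0],[0,0,0,0],[0,0,0,0],[0,0,2,0],[0,0,4.5,0],[0,0,7,0],[0,0,7,0],[0,0,7,0]]' 0.5
python3 - <<'E'
from tf import *
g=get_image("wrist");crop(g,60,60,440,330,1.8,"w10.png")
g3=get_image("side");crop(g3,190,110,150,112,5,"s10.png")
o=get_obs();print(o["joint_positions"],o["tcp_pos"],o["width"],o["wrist_force"])
E
```

```text
time_s: 10.4
tcp_pos: [0.5365, 0.0528, 0.2834]
tool_rot: [0.672, 0.741, 0.0, 0.002]
wrist_force: [-0.4, -0.0, -1.7]
width: 0.0425
[-0.76973348  0.08789866  0.63260843  1.72258486 -0.04997466  1.34924741
 -0.02965458] [0.53538931 0.05263777 0.28136884] 0.04252434503500607 [-0.09410184 -0.81956644 -0.80379325]
```

View pics/w10.png

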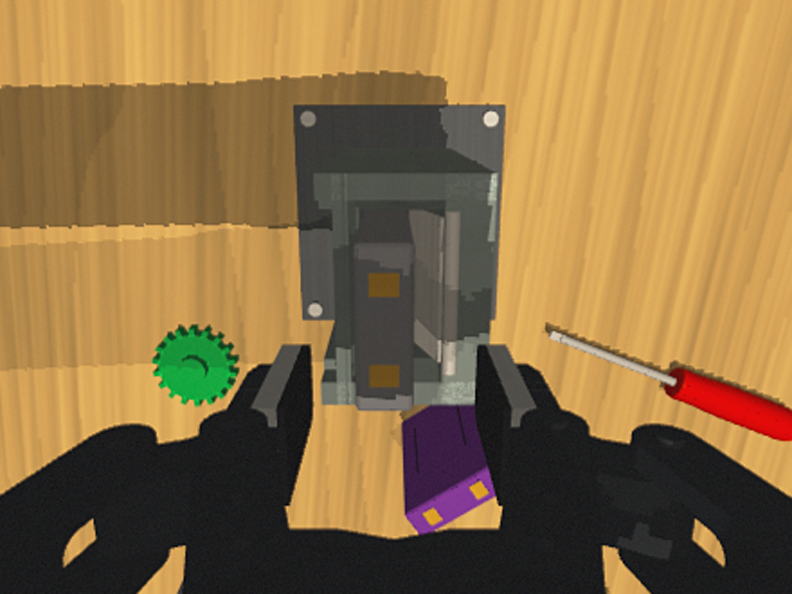

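View pics/s10.png

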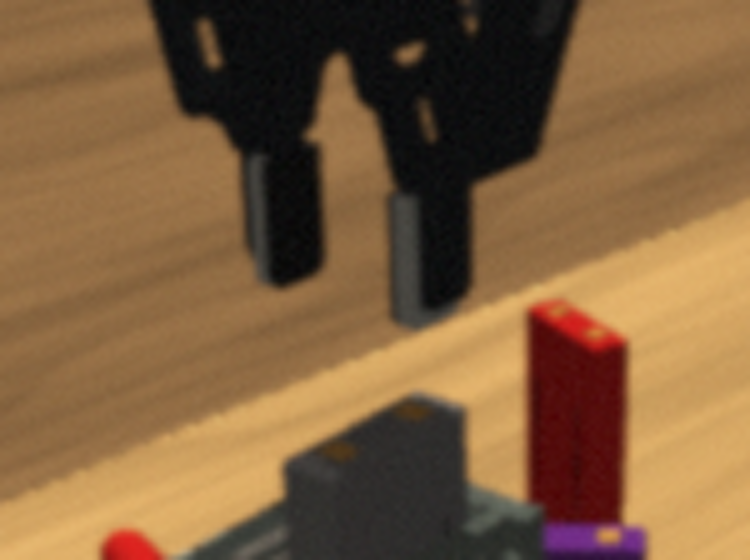

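```bash

python3 -m pendant '[[0,0,0.5,7],[0,0,1,14],[0,0,1,21],[0,0,1,28],[0,0,1,35],[0,0,1,42],[0,0,1,49],[0,0,1,56],[0,0,1,63],[0,0,1,70],[0,0,1,77],[0,0,1,84]]' 0 60
python3 -m pendant '[[0,0,0,5],[0,0,0,5.5],[0,0,0,5.5],[0,0,0,5.5]]'
python3 - <<'E'
from tf import *
g=get_image("wrist");crop(g,60,60,440,330,1.8,"w11.png")
g3=get_image("side");crop(g3,190,110,150,112,5,"s11.png")
o=get_obs();t=R.from_quat(o["tool_rot"]).as_matrix();print(o["tcp_pos"],np.degrees(np.arctan2(t[1,1],t[0,1])),t[:,2],o["width"],o["wrist_force"],o["torque"])
E
```

```text
time_s: 11.5
tcp_pos: [0.5349, 0.0527, 0.2901]
tool_rot: [0.0, 1.0, -0.001, 0.001]
wrist_force: [0.9, 0.0, -0.5]
width: 0.0002
time_s: 11.83
tcp_pos: [0.5347, 0.0527, 0.2895]
tool_rot: [-0.046, 0.999, -0.001, 0.0]
wrist_force: [0.9, -0.6, 0.1]
width: 0.0004
[0.5348219  0.05268598 0.28984861] 95.35785995653579 [ 0.00120575 -0.00134946 -0.99999836] -6.106027063311913e-05 [0.94477441 0.13643687 0.07897516] [ 0.02675244  0.02217366 -0.00611112]
```

View pics/w11.png

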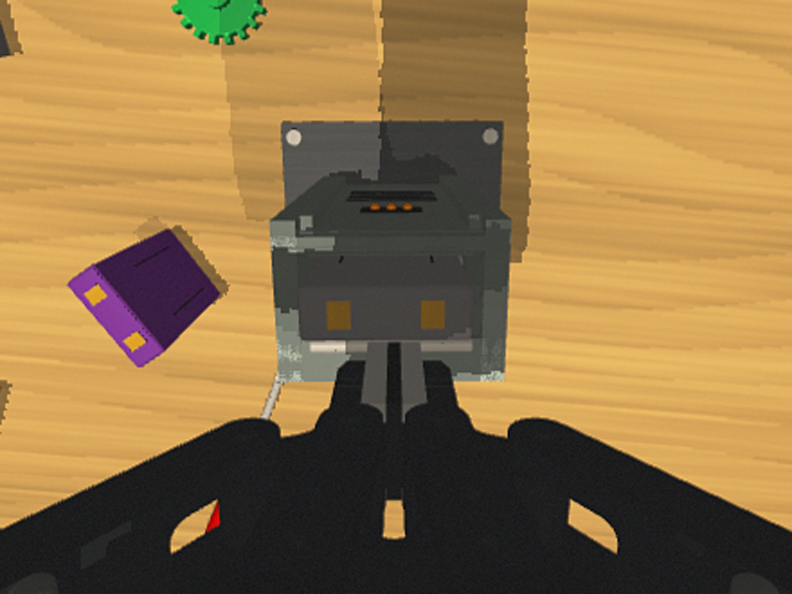

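View pics/s11.png

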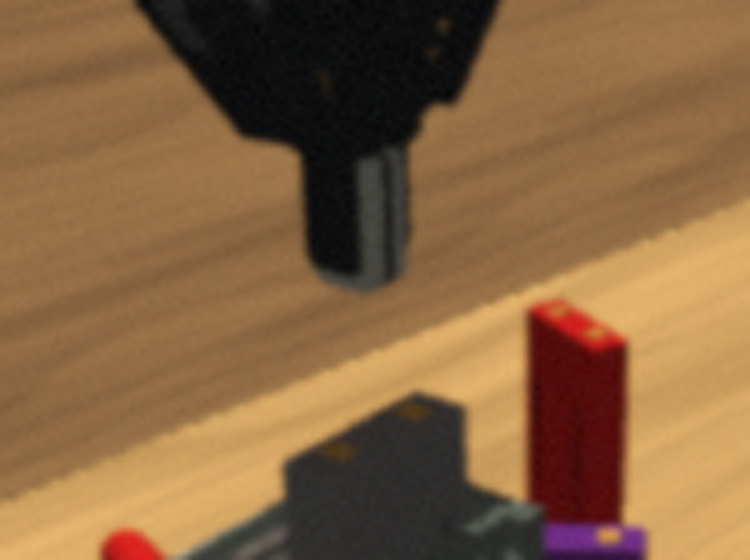

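```bash

python3 -m pendant '[[0.1,0,-1.5,0],[0.2,0,-3,0],[0.2,0,-3.8,0],[0.2,0,-4,0],[0.2,0,-4.2,0],[0.2,0,-4.4,0],[0.2,0,-4.6,0]]'
python3 -m pendant '[[0,0,-0.3,0],[0,0,-0.6,0],[0,0,-0.9,0],[0,0,-1.2,0]]'
python3 - <<'E'
from tf import *
g=get_image("wrist");crop(g,60,60,440,330,1.8,"w12.png")
g3=get_image("side");crop(g3,190,110,150,112,5,"s12.png")
o=get_obs();print(o["tcp_pos"],o["wrist_force"],o["torque"])
E
```

```text
time_s: 12.52
tcp_pos: [0.5372, 0.0527, 0.2444]
tool_rot: [-0.047, 0.999, -0.001, 0.001]
wrist_force: [0.1, -0.6, -0.0]
width: 0.0
time_s: 12.85
tcp_pos: [0.5374, 0.0528, 0.2326]
tool_rot: [-0.047, 0.999, -0.0, 0.001]
wrist_force: [-1.6, -0.7, 3.8]
width: 0.0001
[0.53724295 0.05259407 0.23208358] [ 0.25484711 -0.29834482 -0.67025058] [-0.01476738 -0.04161668  0.0343895 ]
```

View pics/w12.png

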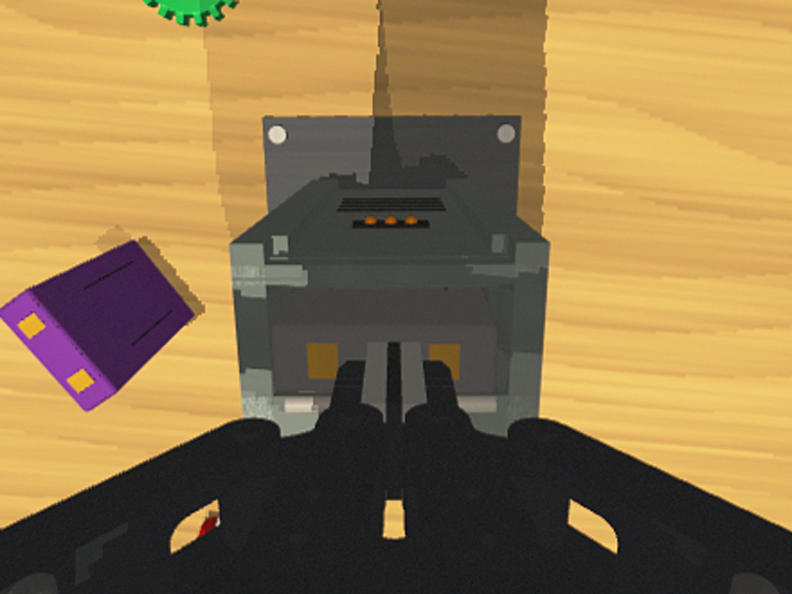

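View pics/s12.png

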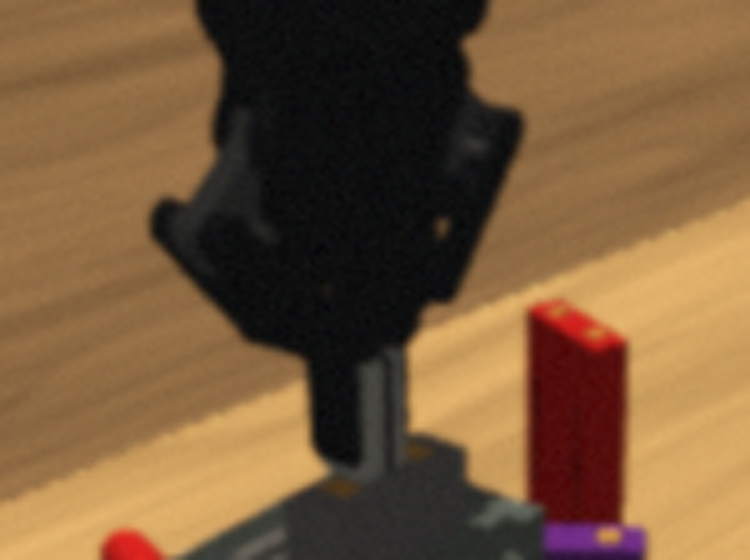

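```bash

python3 -m pendant '[[0,0,-0.3,0],[0,0,-0.6,0],[0,0,-0.9,0],[0,0,-1.2,0]]'
python3 -m pendant '[[0,0,-0.3,0],[0,0,-0.6,0],[0,0,-0.9,0],[0,0,-1.2,0]]'
python3 - <<'E'
from tf import *
g=get_image("wrist");crop(g,60,60,440,330,1.8,"w13.png")
g3=get_image("side");crop(g3,190,110,150,112,5,"s13.png")
o=get_obs();print(o["tcp_pos"],o["wrist_force"],o["torque"])
E
```

```text
time_s: 13.28
tcp_pos: [0.5375, 0.0525, 0.2204]
tool_rot: [-0.046, 0.999, -0.001, 0.001]
wrist_force: [-1.2, -0.5, 6.1]
width: 0.0001
time_s: 13.62
tcp_pos: [0.5375, 0.0524, 0.2086]
tool_rot: [-0.046, 0.999, -0.001, 0.002]
wrist_force: [-1.8, -0.3, 5.7]
width: 0.0001
[0.53730614 0.05228235 0.20803748] [-0.15785434 -0.39193803  1.10371932] [-0.07287628  0.0711612  -0.00098709]
```

View pics/w13.png

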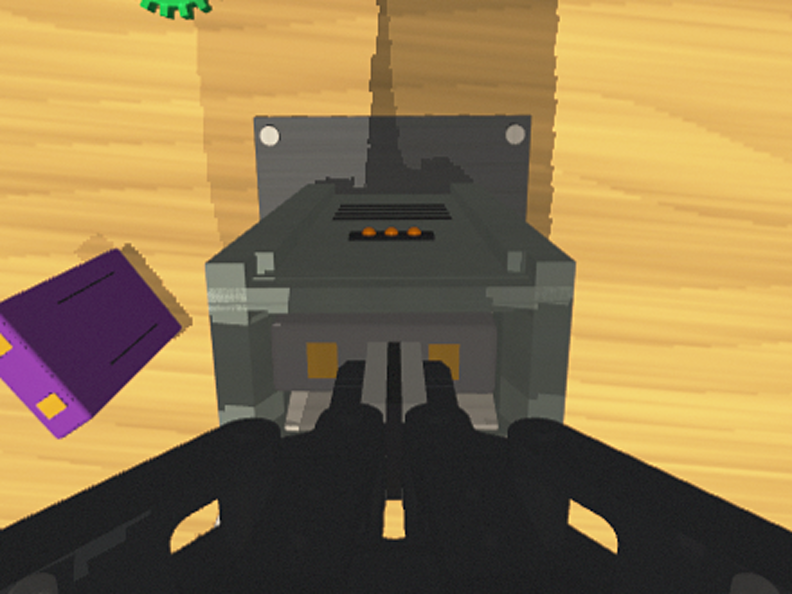

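```bash

python3 -m pendant '[[0,0,-0.3,0],[0,0,-0.6,0],[0,0,-0.9,0],[0,0,-1.2,0]]'
python3 -m pendant '[[0,0,-0.3,0],[0,0,-0.6,0],[0,0,-0.9,0],[0,0,-1.1,0]]'
python3 - <<'E'
from tf import *
g=get_image("wrist");crop(g,60,60,440,330,1.8,"w14.png")
g3=get_image("side");crop(g3,190,110,150,112,5,"s14.png")
o=get_obs();print(o["tcp_pos"],o["wrist_force"],o["torque"])
E
```

```text
time_s: 14.05
tcp_pos: [0.5374, 0.0527, 0.1963]
tool_rot: [-0.047, 0.999, -0.0, 0.001]
wrist_force: [-3.1, 0.1, 5.4]
width: -0.0
time_s: 14.38
tcp_pos: [0.5371, 0.053, 0.1851]
tool_rot: [-0.047, 0.999, -0.0, 0.001]
wrist_force: [-3.9, 0.6, 5.6]
width: -0.0002
[0.53702445 0.05293205 0.18490239] [-1.35041016  1.33692716  0.54625116] [0.10700975 0.40286849 0.04405367]
```

View pics/w14.png

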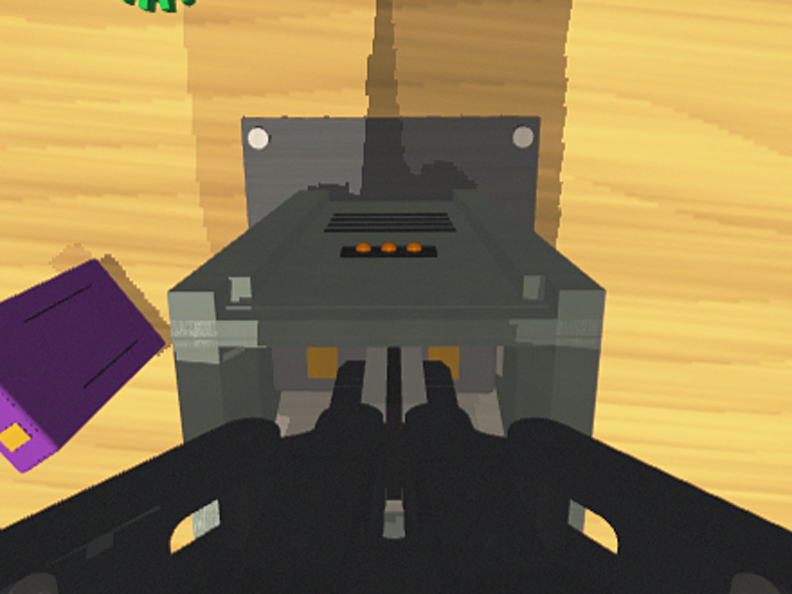

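View pics/s14.png

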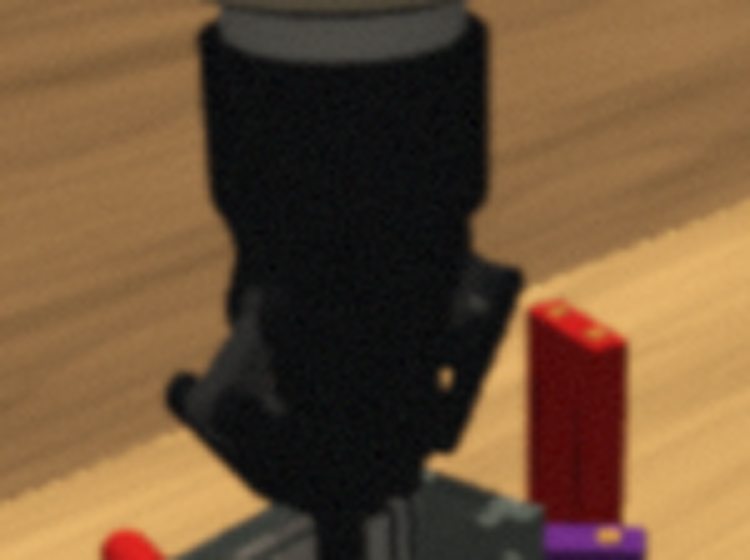

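```bash

python3 -m pendant '[[0,0,-0.2,0],[0,0,-0.4,0],[0,0,-0.55,0],[0,0,-0.7,0],[0,0,-0.8,0]]'
python3 -m pendant '[[0,0,-0.1,0],[0,0,-0.2,0],[0,0,-0.3,0]]'
```

```text
time_s: 14.9
tcp_pos: [0.5371, 0.0532, 0.1773]
tool_rot: [-0.047, 0.999, -0.0, 0.001]
wrist_force: [-3.2, 0.9, 7.2]
width: 0.0003
time_s: 15.15
tcp_pos: [0.5372, 0.0535, 0.1746]
tool_rot: [-0.047, 0.999, 0.0, 0.001]
wrist_force: [-2.6, 0.9, 6.0]
width: 0.0002
```

```bash

python3 -m pendant '[[0,0,-0.1,0],[0,0,-0.2,0],[0,0,-0.2,0]]'
python3 -m pendant '[[0,0,-0.1,0],[0,0,-0.2,0],[0,0,-0.2,0]]'
```

```text
time_s: 15.4
tcp_pos: [0.5372, 0.0538, 0.1728]
tool_rot: [-0.047, 0.999, 0.0, 0.001]
wrist_force: [-2.8, 0.6, 5.4]
width: -0.0003
time_s: 15.65
tcp_pos: [0.5372, 0.054, 0.1709]
tool_rot: [-0.047, 0.999, 0.001, 0.001]
wrist_force: [-2.4, 0.7, 3.9]
width: -0.0
```

```bash

python3 -m pendant '[[0,-0.05,-0.1,0],[0,-0.1,-0.2,0],[0,-0.1,-0.2,0]]'
python3 -m pendant '[[0,0,-0.1,0],[0,0,-0.15,0],[0,0,-0.15,0]]'
```

```text
time_s: 15.9
tcp_pos: [0.5369, 0.0531, 0.1686]
tool_rot: [-0.047, 0.999, 0.001, 0.001]
wrist_force: [-3.1, -0.0, 1.5]
width: -0.0003
time_s: 16.15
tcp_pos: [0.5371, 0.0532, 0.1676]
tool_rot: [-0.047, 0.999, 0.001, 0.001]
wrist_force: [-3.3, -0.1, 6.8]
width: -0.0001
```

```bash

python3 -m pendant '[[0,-0.05,-0.1,0],[0,-0.05,-0.15,0],[0,-0.05,-0.15,0]]'
python3 -c "
from h import *
o=get_obs();print(o['tcp_pos'],o['wrist_force'],o['torque'])"
```

```text
time_s: 16.4
tcp_pos: [0.5376, 0.0532, 0.1673]
tool_rot: [-0.047, 0.999, 0.001, 0.002]
wrist_force: [-5.0, 1.8, 13.9]
width: -0.0003
[0.5376489  0.05320068 0.16733932] [-4.97856092  1.84236176 13.90232678] [ 0.32825152  1.24718508 -0.00321026]
```

```bash

python3 -m pendant '[[0,0,-0.1,0],[0,0,-0.15,0],[0,0,-0.2,0]]'
python3 -c "
from h import *
o=get_obs();print(o['tcp_pos'],o['wrist_force'],o['torque'])"
```

```text
time_s: 16.65
tcp_pos: [0.5384, 0.0533, 0.1671]
tool_rot: [-0.047, 0.999, 0.002, 0.003]
wrist_force: [-6.7, -0.3, 21.2]
width: 0.0001
[0.53837142 0.05326445 0.16706197] [-6.67379472 -0.27669103 21.20336923] [-0.04503606  1.5719192   0.02389334]
```

```bash

python3 - <<'E'
from tf import *
g=get_image("wrist");crop(g,150,180,260,190,3,"w15.png")
g3=get_image("side");crop(g3,190,150,150,112,5,"s15.png")
o=get_obs();print(o["tcp_pos"],o["wrist_force"],o["torque"])
E
```

```text
[0.53839508 0.05328743 0.16703968] [-6.14731614  0.29731728 17.52472914] [0.0431887 1.4537758 0.0088418]
```

View pics/w15.png

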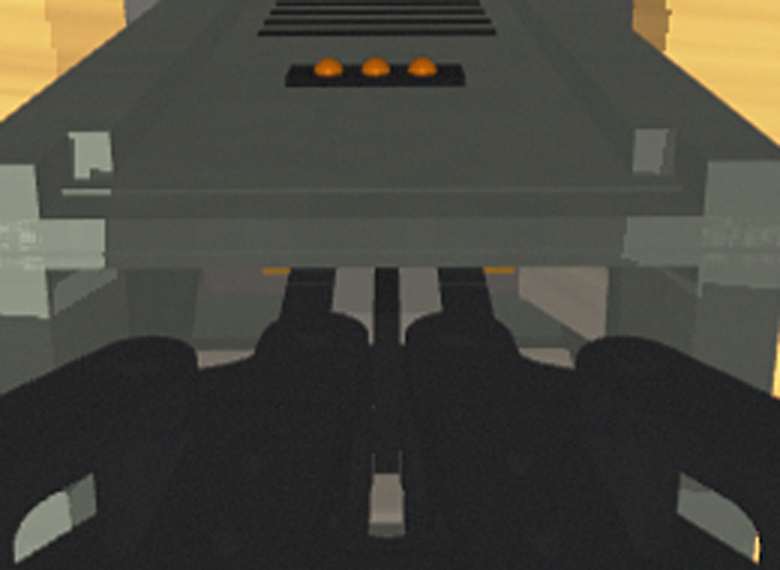

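View pics/s15.png

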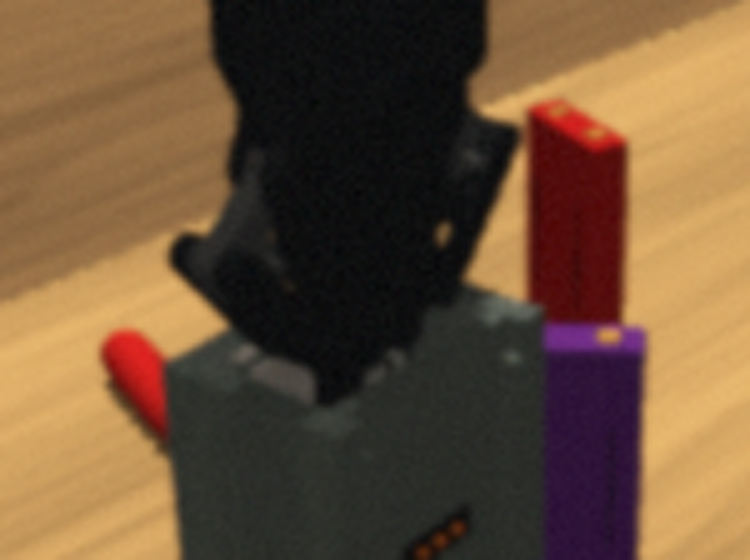

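```bash

python3 -m pendant '[[-0.05,0,-0.15,0],[-0.1,0,-0.2,0]]'
python3 -c "
from h import *
o=get_obs();print(o['tcp_pos'],o['wrist_force'],o['torque'])"
```

```text
time_s: 16.92
tcp_pos: [0.5384, 0.0533, 0.167]
tool_rot: [-0.047, 0.999, 0.002, 0.004]
wrist_force: [-7.0, -0.9, 22.4]
width: 0.0001
[0.53842471 0.05326491 0.16700995] [-7.03504939 -0.89000459 22.39477525] [-0.09685428  1.46467661 -0.05059685]
```

The force reached 22 N with almost no travel. I'll back off, re-centre in x to clear the flap side, and feel again.

```bash

python3 -m pendant '[[0,0,0.3,0],[-0.1,0,0.5,0],[-0.25,0,0.6,0],[-0.25,0,0.6,0],[-0.25,0,0.6,0]]'
python3 -c "
from h import *
o=get_obs();print(o['tcp_pos'],o['wrist_force'],o['torque'])
t=R.from_quat(o['tool_rot']).as_matrix();print(t[:,2])
g=get_image('wrist');crop(g,150,180,260,190,3,'w16.png')"
```

```text
time_s: 17.33
tcp_pos: [0.5354, 0.0529, 0.1725]
tool_rot: [-0.047, 0.999, 0.002, 0.003]
wrist_force: [-4.6, -1.1, -1.1]
width: -0.0003
[0.5354169  0.05292744 0.17250978] [-4.55172165 -1.08302256 -1.07119894] [-0.33102054  0.90358114 -0.01470682]
[ 0.0065954   0.00442746 -0.99996845]
```

View pics/w16.png

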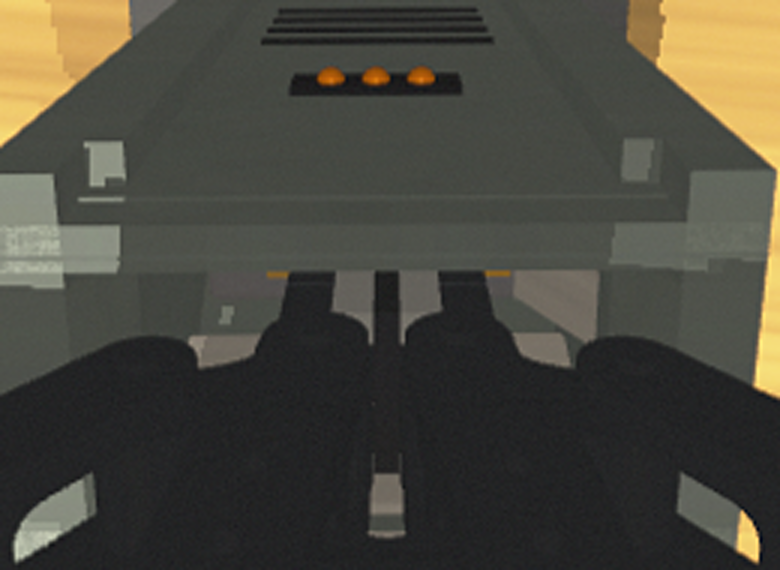

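```bash

python3 -m pendant '[[0,0,-0.15,0],[0,0,-0.3,0],[0,0,-0.4,0]]'
python3 -m pendant '[[0.05,0,-0.1,0],[0.05,0,-0.15,0],[0.05,0,-0.2,0]]'
python3 -c "
from h import *
o=get_obs();print(o['tcp_pos'],o['wrist_force'],o['torque'])"
```

```text
time_s: 17.63
tcp_pos: [0.5358, 0.0532, 0.1686]
tool_rot: [-0.047, 0.999, 0.002, 0.004]
wrist_force: [-1.2, -0.4, 2.6]
width: -0.0002
time_s: 17.88
tcp_pos: [0.5366, 0.0533, 0.1675]
tool_rot: [-0.047, 0.999, 0.002, 0.004]
wrist_force: [-7.8, -1.2, 16.2]
width: 0.0003
[0.53662888 0.05329186 0.16749971] [-7.78233616 -1.17451605 16.16813427] [-0.21764038  1.92639356 -0.05103026]
```

```bash

python3 -m pendant '[[0,0,-0.15,0],[0,0,-0.18,0]]'
python3 -c "
from h import *
o=get_obs();print(o['tcp_pos'],o['wrist_force'])"
python3 -m pendant '[[0,0,-0.18,0],[0,0,-0.21,0]]'
python3 -c "
from h import *
o=get_obs();print(o['tcp_pos'],o['wrist_force'])"
```

```text
time_s: 18.05
tcp_pos: [0.5374, 0.0533, 0.1673]
tool_rot: [-0.047, 0.999, 0.003, 0.005]
wrist_force: [-7.6, -1.0, 18.7]
width: 0.0003
[0.53739407 0.05334108 0.16729766] [-7.64065521 -0.95925412 18.65943783]
time_s: 18.22
tcp_pos: [0.5383, 0.0534, 0.1671]
tool_rot: [-0.047, 0.999, 0.003, 0.006]
wrist_force: [-8.9, -1.6, 20.3]
width: 0.0001
[0.53833036 0.05341174 0.16708387] [-8.91259743 -1.58923113 20.3267961 ]
```

```bash

python3 -m pendant '[[0,0,0.3,0],[-0.15,0,0.4,0],[-0.3,0,0.4,0],[-0.3,0,0.4,0]]'
python3 -m pendant '[[0,0,-0.15,0],[-0.05,0,-0.3,0],[-0.1,0,-0.4,0]]'
python3 -m pendant '[[-0.1,0,-0.15,0],[-0.1,0,-0.2,0],[-0.1,0,-0.2,0]]'
python3 -c "
from h import *
o=get_obs();print(o['tcp_pos'],o['wrist_force'])"
```

```text
time_s: 18.55
tcp_pos: [0.5353, 0.0534, 0.171]
tool_rot: [-0.047, 0.999, 0.003, 0.006]
wrist_force: [-2.6, -2.1, 1.7]
width: -0.0001
time_s: 18.8
tcp_pos: [0.535, 0.0536, 0.1677]
tool_rot: [-0.047, 0.999, 0.004, 0.007]
wrist_force: [-3.9, -0.7, 15.6]
width: 0.0005
time_s: 19.05
tcp_pos: [0.5351, 0.0536, 0.1675]
tool_rot: [-0.047, 0.999, 0.004, 0.008]
wrist_force: [-6.9, -1.0, 18.1]
width: 0.0
[0.53509453 0.0535727  0.16745169] [-6.86787814 -0.99719018 18.09486235]
```

```bash

python3 -m pendant '[[-0.1,0,-0.2,0],[-0.1,0,-0.23,0]]'
python3 -c "
from h import *
o=get_obs();print(o['tcp_pos'],o['wrist_force'])"
```

```text
time_s: 19.22
tcp_pos: [0.5354, 0.0536, 0.1673]
tool_rot: [-0.047, 0.999, 0.005, 0.01]
wrist_force: [-8.6, -1.2, 23.2]
width: -0.0
[0.53536276 0.05358981 0.16727836] [-8.62549224 -1.17647796 23.2439098 ]
```

```bash

python3 -m pendant '[[-0.1,0,-0.22,0],[-0.1,0,-0.24,0]]'
python3 -c "
from h import *
o=get_obs();print(o['tcp_pos'],o['wrist_force'])"
```

```text
time_s: 19.38
tcp_pos: [0.5356, 0.0535, 0.1672]
tool_rot: [-0.047, 0.999, 0.005, 0.011]
wrist_force: [-8.0, -1.0, 25.2]
width: -0.0
[0.53564673 0.05354335 0.16719028] [-8.03460532 -1.02929592 25.17583416]
```

At the 25 N limit I stop pressing. I'll withdraw and check the flap.

```bash

python3 -m pendant '[[0,0,0.3,0],[0,0,0.8,0],[0,0,1.6,0],[0,0,2.6,0],[0,0,3.6,0],[0,0,4.6,0],[0,0,6,0],[0,0,8,0],[0,0,10,0],[0,0,13,0],[0,0,13,0],[0,0,13,0]]'
python3 - <<'E'
from tf import *
g=get_image("wrist");crop(g,60,60,440,330,1.8,"w20.png")
g3=get_image("side");crop(g3,190,150,150,112,5,"s20.png")
o=get_obs();print(o["tcp_pos"],o["wrist_force"],o["torque"])
E
```

```text
time_s: 20.38
tcp_pos: [0.5372, 0.0538, 0.2996]
tool_rot: [-0.047, 0.999, 0.006, 0.014]
wrist_force: [-0.7, -0.2, 0.2]
width: 0.0
[0.53589847 0.05369724 0.29719909] [-0.38516198 -0.34584299 -0.25770303] [ 0.0077406   0.07985577 -0.03100921]
```

View pics/w20.png

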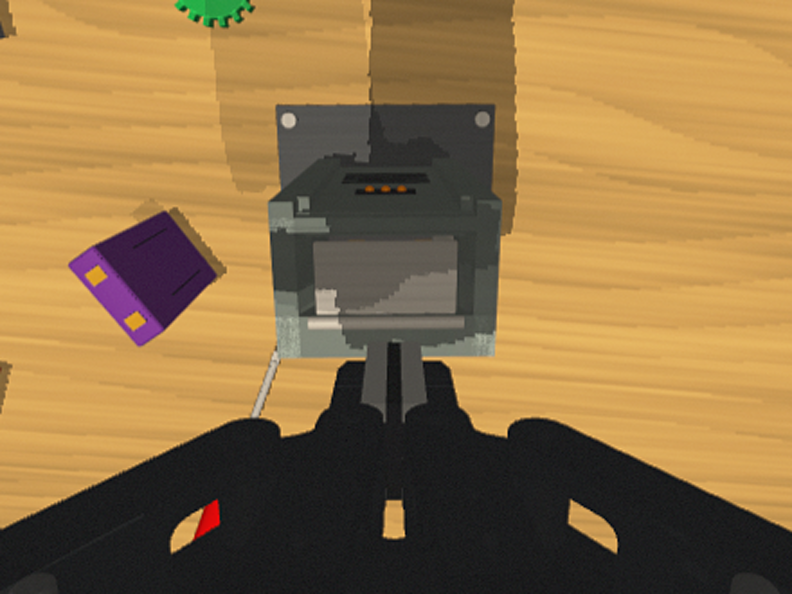

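View pics/s20.png

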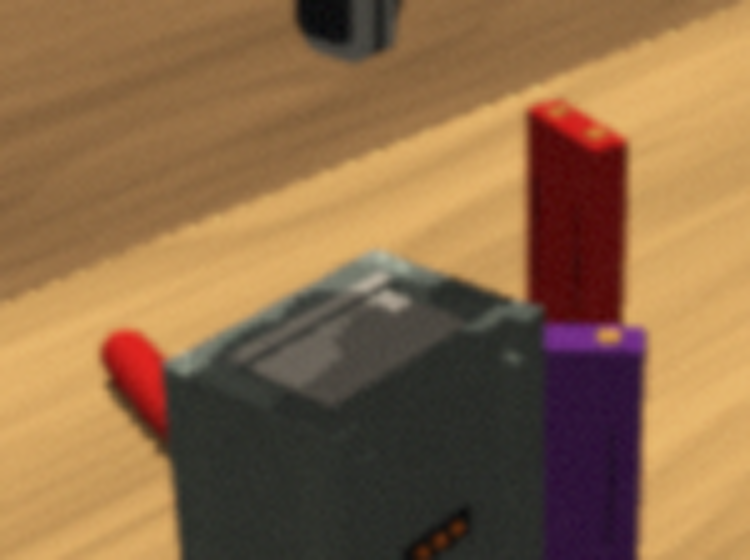

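The flap reads shut: it is flush at (385,275) in the wrist crop. The press doesn't prove the catch snapped, though, and there is plenty of time. I'll go back in and feel the pack's stiffness once more with small steps.

```bash

python3 -m pendant '[[0,0,-3,0],[0,0,-5,0],[0,0,-6.5,0],[0,0,-7.3,0],[0,0,-8.1,0],[0,0,-8.9,0],[0,0,-9.7,0],[0,0,-10.5,0],[0,0,-11.2,0],[0.1,0,-11.8,0],[0.1,-0.05,-12.2,0],[0.1,-0.05,-12.4,0]]'
python3 -m pendant '[[0,0,-0.1,0],[0,0,-0.1,0]]'
python3 -c "
from h import *
o=get_obs();print(o['tcp_pos'],o['wrist_force'],R.from_quat(o['tool_rot']).as_matrix()[:,2])"
```

```text
time_s: 21.48
tcp_pos: [0.5366, 0.0531, 0.1728]
tool_rot: [-0.047, 0.999, 0.005, 0.011]
wrist_force: [-3.3, 0.3, 2.9]
width: -0.0002
time_s: 21.65
tcp_pos: [0.5364, 0.053, 0.1716]
tool_rot: [-0.047, 0.999, 0.005, 0.011]
wrist_force: [-3.5, -0.0, 0.4]
width: 0.0001
[0.53643088 0.05303032 0.17159002] [-3.53978154 -0.02508972  0.39593451] [ 0.02159147  0.01161172 -0.99969944]
```

```bash

python3 -m pendant '[[0,0,-0.1,0],[0,0,-0.2,0],[0,0,-0.2,0]]'
python3 -m pendant '[[0,0,-0.06,0],[0,0,-0.06,0]]'
python3 -m pendant '[[0,0,-0.06,0],[0,0,-0.06,0]]'
python3 -m pendant '[[0,0,-0.06,0],[0,0,-0.06,0]]'
python3 -m pendant '[[0,0,-0.08,0],[0,0,-0.08,0]]'
python3 -m pendant '[[0,0,-0.1,0],[0,0,-0.1,0]]'
```

```text
time_s: 21.9
tcp_pos: [0.5363, 0.053, 0.1694]
tool_rot: [-0.047, 0.999, 0.005, 0.011]
wrist_force: [-3.2, -0.9, 2.1]
width: 0.0001
time_s: 22.07
tcp_pos: [0.5363, 0.053, 0.1688]
tool_rot: [-0.047, 0.999, 0.005, 0.011]
wrist_force: [-2.7, -0.0, 1.9]
width: 0.0001
time_s: 22.23
tcp_pos: [0.5362, 0.053, 0.1681]
tool_rot: [-0.047, 0.999, 0.005, 0.011]
wrist_force: [-3.7, 0.4, 1.9]
width: 0.0
time_s: 22.4
tcp_pos: [0.5363, 0.053, 0.1679]
tool_rot: [-0.047, 0.999, 0.005, 0.011]
wrist_force: [-3.8, 0.1, 6.5]
width: -0.0001
time_s: 22.57
tcp_pos: [0.5364, 0.053, 0.1678]
tool_rot: [-0.046, 0.999, 0.006, 0.011]
wrist_force: [-5.6, -0.6, 9.3]
width: 0.0
time_s: 22.73
tcp_pos: [0.5364, 0.053, 0.1677]
tool_rot: [-0.046, 0.999, 0.006, 0.011]
wrist_force: [-7.8, -0.8, 12.0]
width: -0.0002
```

```bash

python3 - <<'E'
from tf import *
g3=get_image("side");crop(g3,205,160,110,80,7,"s21.png")
g=get_image("wrist");crop(g,140,230,280,150,2.8,"w21.png")
g2=get_image("top");crop(g2,180,170,110,82,7,"t21.png")
o=get_obs();print(o["tcp_pos"],o["wrist_force"])
E
```

```text
[0.53641465 0.05297384 0.16770981] [-8.00916692 -1.46322561 11.42949833]
```

View pics/s21.png

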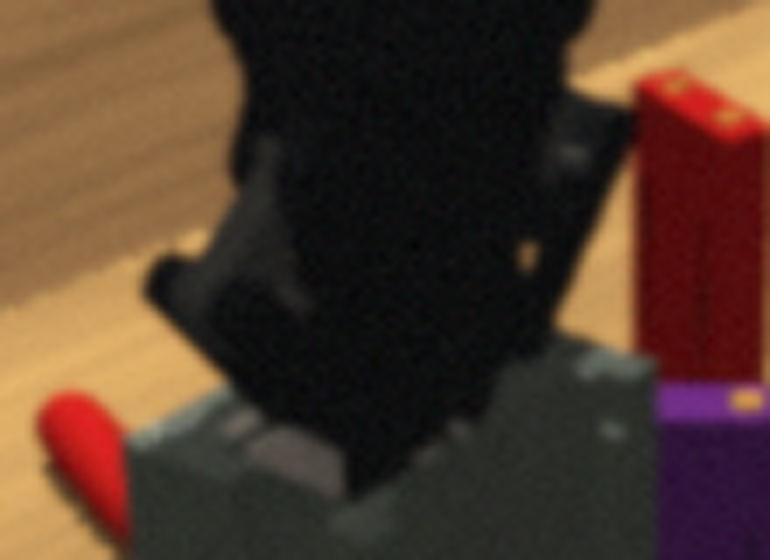

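View pics/w21.png

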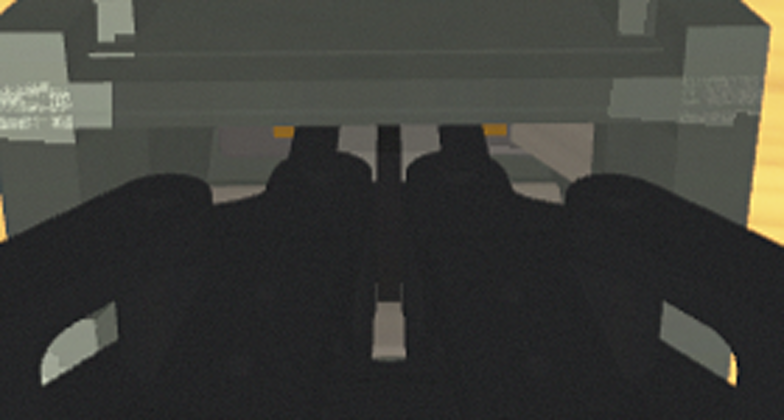

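```bash

python3 -m pendant '[[0,0,0.3,0],[0.05,0.3,0.4,0],[0.05,0.6,0.4,0],[0.05,0.6,0.4,0]]'
python3 -m pendant '[[0,0,-0.15,0],[0,0,-0.3,0],[0,0,-0.3,0]]'
python3 -m pendant '[[0,0,-0.06,0],[0,0,-0.06,0]]'
python3 -m pendant '[[0,0,-0.08,0],[0,0,-0.08,0]]'
python3 -m pendant '[[0,0,-0.1,0],[0,0,-0.1,0]]'
```

```text
time_s: 23.22
tcp_pos: [0.5368, 0.0593, 0.1715]
tool_rot: [-0.047, 0.999, 0.006, 0.011]
wrist_force: [-2.9, -2.7, 0.3]
width: -0.0002
time_s: 23.47
tcp_pos: [0.5368, 0.0596, 0.1683]
tool_rot: [-0.047, 0.999, 0.006, 0.011]
wrist_force: [-2.6, 0.2, 1.5]
width: -0.0001
time_s: 23.63
tcp_pos: [0.5369, 0.0597, 0.1679]
tool_rot: [-0.047, 0.999, 0.006, 0.011]
wrist_force: [-3.9, -0.1, 4.2]
width: 0.0002
time_s: 23.8
tcp_pos: [0.537, 0.0597, 0.1678]
tool_rot: [-0.047, 0.999, 0.006, 0.011]
wrist_force: [-6.3, -0.8, 9.8]
width: 0.0004
time_s: 23.97
tcp_pos: [0.537, 0.0596, 0.1677]
tool_rot: [-0.047, 0.999, 0.007, 0.011]
wrist_force: [-7.7, -1.4, 12.4]
width: -0.0002
```

```bash

python3 -m pendant '[[0,0,-0.12,0],[0,0,-0.14,0]]'
python3 -m pendant '[[0,0,-0.15,0],[0,0,-0.17,0]]'
```

```text
time_s: 24.13
tcp_pos: [0.5371, 0.0596, 0.1676]
tool_rot: [-0.047, 0.999, 0.007, 0.011]
wrist_force: [-10.1, -1.6, 16.8]
width: 0.0002
time_s: 24.3
tcp_pos: [0.5375, 0.0596, 0.1675]
tool_rot: [-0.047, 0.999, 0.008, 0.012]
wrist_force: [-10.4, -2.1, 19.3]
width: 0.0005
```

```bash

python3 -m pendant '[[0,0,-0.18,0],[0,0,-0.2,0]]'
```

```text
time_s: 24.47
tcp_pos: [0.5381, 0.0597, 0.1673]
tool_rot: [-0.046, 0.999, 0.008, 0.012]
wrist_force: [-9.3, -1.8, 20.7]
width: -0.0002
```

```bash

python3 -m pendant '[[-0.05,0,-0.2,0],[-0.05,0,-0.23,0]]'
```

```text
time_s: 24.63
tcp_pos: [0.5385, 0.0597, 0.1672]
tool_rot: [-0.046, 0.999, 0.009, 0.014]
wrist_force: [-9.2, -2.3, 23.7]
width: -0.0
```

```bash

python3 -m pendant '[[0,-0.3,0.3,0],[0,-0.6,0.3,0],[0,-0.6,0.2,0],[0,-0.6,0,0],[0,-0.6,0,0]]'
python3 -m pendant '[[-0.1,0,-0.08,0],[-0.3,0,-0.1,0],[-0.5,0,-0.1,0],[-0.5,0,-0.1,0]]'
python3 -m pendant '[[0.2,0,-0.08,0],[0.4,0,-0.08,0],[0.4,0,-0.08,0]]'
python3 -m pendant '[[-0.2,0,0.3,0],[-0.2,0,0.4,0],[-0.2,0,0.4,0]]'
```

```text
time_s: 25.05
tcp_pos: [0.5388, 0.0535, 0.1675]
tool_rot: [-0.046, 0.999, 0.009, 0.014]
wrist_force: [-5.9, -0.7, 9.6]
width: 0.0
time_s: 25.38
tcp_pos: [0.5358, 0.0533, 0.1678]
tool_rot: [-0.046, 0.999, 0.009, 0.016]
wrist_force: [-0.6, -1.7, 8.1]
width: -0.0003
time_s: 25.63
tcp_pos: [0.5389, 0.0535, 0.1674]
tool_rot: [-0.046, 0.999, 0.009, 0.015]
wrist_force: [-12.8, -0.3, 17.5]
width: -0.0001
time_s: 25.88
tcp_pos: [0.5361, 0.0534, 0.1705]
tool_rot: [-0.046, 0.999, 0.009, 0.014]
wrist_force: [-3.8, -1.0, -1.9]
width: -0.0
```

```bash

python3 -m pendant '[[0,0,-0.15,0],[0,0,-0.22,0],[0,0,-0.22,0]]'
python3 -m pendant '[[0,0,-0.06,0],[0,0,-0.06,0]]'
python3 -m pendant '[[0,0,-0.06,0],[0,0,-0.06,0]]'
python3 -m pendant '[[0,0,-0.06,0],[0,0,-0.06,0]]'
python3 -m pendant '[[0,0,-0.08,0],[0,0,-0.08,0]]'
python3 -m pendant '[[0,0,-0.1,0],[0,0,-0.1,0]]'
```

```text
time_s: 26.13
tcp_pos: [0.5361, 0.0534, 0.1681]
tool_rot: [-0.046, 0.999, 0.009, 0.014]
wrist_force: [-4.0, -0.1, 0.8]
width: -0.0001
time_s: 26.3
tcp_pos: [0.5363, 0.0534, 0.1679]
tool_rot: [-0.046, 0.999, 0.009, 0.014]
wrist_force: [-6.5, -0.8, 6.3]
width: -0.0003
time_s: 26.47
tcp_pos: [0.5363, 0.0534, 0.1679]
tool_rot: [-0.046, 0.999, 0.009, 0.014]
wrist_force: [-6.5, -0.4, 8.5]
width: 0.0003
time_s: 26.63
tcp_pos: [0.5363, 0.0534, 0.1678]
tool_rot: [-0.046, 0.999, 0.009, 0.014]
wrist_force: [-8.1, 0.0, 8.6]
width: -0.0
time_s: 26.8
tcp_pos: [0.5364, 0.0534, 0.1678]
tool_rot: [-0.046, 0.999, 0.01, 0.014]
wrist_force: [-8.5, -0.7, 11.1]
width: 0.0001
time_s: 26.97
tcp_pos: [0.5364, 0.0533, 0.1678]
tool_rot: [-0.046, 0.999, 0.01, 0.014]
wrist_force: [-9.4, -1.5, 13.7]
width: 0.0
```

After dragging the pack by friction, its top is still at the same height and just as stiff. An unlatched pack would have crept up on the plate spring, so this fits a latched one. I'll withdraw.

```bash

python3 -m pendant '[[0,0,0.3,0],[0,0,0.8,0],[0,0,1.6,0],[0,0,2.6,0],[0,0,3.6,0],[0,0,4.6,0],[0,0,6,0],[0,0,8,0],[0,0,10,0],[0,0,13,0],[0,0,13,0],[0,0,13,0]]'
python3 -m pendant '[[0,0,2,0],[0,0,2,0],[0,0,2,0],[0,0,2,0],[0,0,2,0],[0,0,2,0]]'
python3 - <<'E'
from tf import *
g=get_image("wrist");crop(g,60,60,440,330,1.8,"w30.png")
g3=get_image("side");crop(g3,0,0,560,420,1.4,"s30.png")
o=get_obs();print(o["tcp_pos"],o["wrist_force"],o["qvel"].round(3) if hasattr(o["qvel"],'round') else 0)
E
```

```text
time_s: 27.97
tcp_pos: [0.5381, 0.0535, 0.3004]
tool_rot: [-0.046, 0.999, 0.011, 0.017]
wrist_force: [-0.1, -0.0, -1.1]
width: -0.0001
time_s: 28.47
tcp_pos: [0.5379, 0.0534, 0.3196]
tool_rot: [-0.046, 0.999, 0.01, 0.016]
wrist_force: [0.6, 0.4, 0.1]
width: 0.0001
[0.53792366 0.05349355 0.31984086] [-0.43944888 -0.24747651  0.44367062] [-0.001 -0.001  0.001 -0.002  0.001  0.002 -0.001]
```

View pics/w30.png

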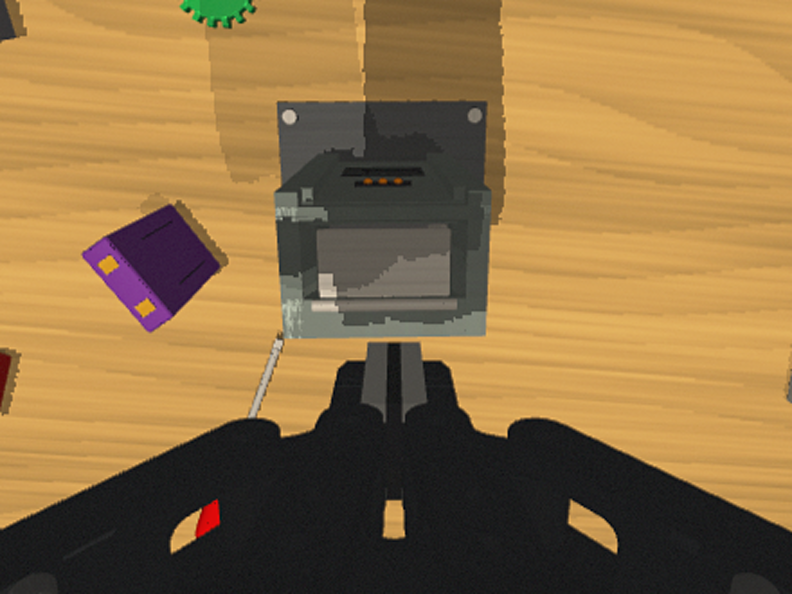

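View pics/s30.png

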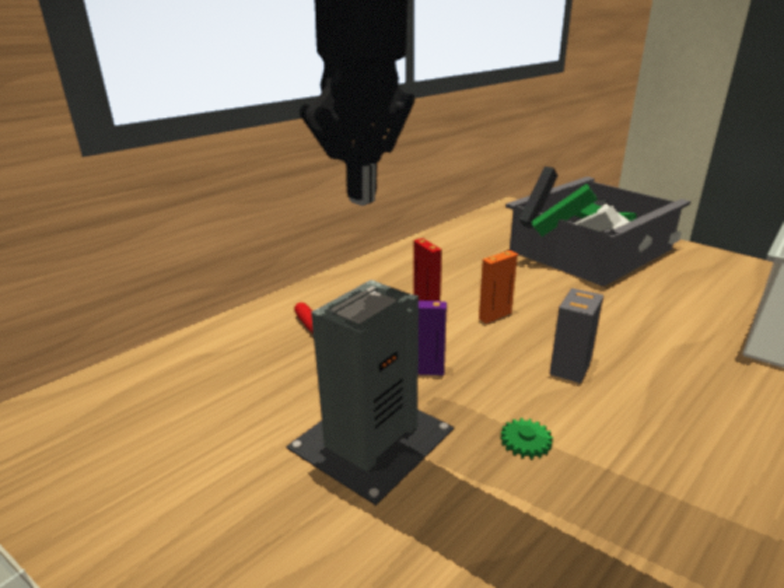

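The flap is flush and shut, at (383,262) in the wrist crop. The thick pack, gear and screwdriver are where they started, and the gripper is well clear and at rest.

```bash
python3 -c "
from bench import ctrl
print(ctrl.sign_off())"
```

```text
the job is handed in; nothing more can be done
None
```

I put the slim pack down through the flap, pushed it home with the closed fingertips, withdrew and handed the job in at about 28.6 s. I could not see the catch, so the latch itself is inferred from feel.

- **Insertion:** I gripped the pack across its 20 mm sides and lowered it about 73 mm into the dock. I then let go, turned the closed fingers 90° and pushed. The pack slid down at about 4 to 7 N.
- **Seating:** It met firm resistance with its top about 40 mm below the rim, inside the 33 to 48 mm range. I pressed three times, to about 22, 25.2 and 24 N. The 25.2 N reading is just over the 25 N guide.
- **Evidence for the latch:** The pack top stayed at the same height after each press and after I dragged it sideways. It was stiff up to about 17 N and then softened to roughly the plate spring's 12 N/mm, which fits a latched pack. I saw no clear click or drop in force, and strong friction in the bay could have looked similar.
- **Final views:** The flap is flush and shut. The thick pack, gear and screwdriver look unmoved, and the gripper is about 11 cm above the rim, at rest and touching nothing.
- **Disagreements:** The wrist camera read about 2 mm low in x compared with the top camera. I relied on the top camera, which matched where the fingers actually closed on the pack. The tool also tilted by about 2° over the repeated presses.

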